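Pack and lock a courier tray stack

ROBOT

A 6-joint arm with a two-finger parallel gripper is mounted at the origin on a cart in front of the work surface, level with it; the furniture and walls round the work are solid. World frame = base frame: x ahead of the robot, y to its left, z up, the work surface at z = 0. Lengths are in m, angles in degrees, forces in N, time in s.
With the tool pointing down it reaches from about 0.35 to 0.875 m from the base axis. Payload 4.2 kg.
Tool frame: the origin (TCP) lies on the centre line of the jaws, within the pads' length; the fingertips stand tip_reach ahead of it and the grasp point (between the pads) is the TCP (tip_reach is the distance from the TCP to the fingertips, in m); z points along the fingers, y is the line along which they close (so a half turn about z gives the same grasp; the last joint's range is limited). The gripper opens to 87 mm and grips with 3 to 60 N. Pads are 19 mm wide; open, the fingers measure 117 mm over their backs; the gripper's body (75 mm by 190 mm) begins 51 mm behind the grasp point.
Start: joints at [82.54, 22.042, 0.453, 0, -68.411, -14.817], TCP at [0.237, 0.578, 0.242] pointing down, gripper open.
Joint ranges: [-179.83, 179.83], [-69.29, 118.12], [-61.27, 80.66], [-181.25, 117.63], [-171.15, -9.14], [-177.46, 177.46]. Speed limits (degrees/s): [159.86, 159.86, 180, 180, 180, 180].

INTERFACE

Orientations are given as a 3x3 rotation matrix whose columns are the frame's x, y, z axes.
In Python, from station import sense, capture, finish_job, tip_reach gives the robot as it stands.
- The arm moves only by the tool arm_command, never from a script. Its argument "deltas" is a list of rows, each a list of 7 numbers: the turn, a rotation vector about the tool's x, y, z in rad, then the shift along the tool's x, y, z in cm, then the closure, from -1 (fully open) to 1 (shut), so that 0 is half open. In form: [[rx, ry, rz, dx, dy, dz, hand], ...]. A call has 1 to 8 rows; each row is the pose to reach, as a shift and turn from the pose commanded when the call began, along the tool's axes at that moment; what a row does not reach only later rows make up. A row lasts 1/12 s, in which the tool goes at most 41.7 mm and 7.16 degrees, less where a joint would pass 70% of its speed; a pose out of reach is approached as far as the arm can. A call with a gripper value outside its range is refused whole. The fingers move at their own pace and stop on an object; the grip force is fixed at half the most. Time passes only in rows, so rows that repeat a pose let the fingers close. It gives the time, the measured TCP pose, the force, the opening and the grip force at its end, in the units of the state.
- sense(): the state, without advancing time (a new reading comes with each control period).
- capture(name): name is "side" or "top"; returns a dict with "pixels" (420x560x3 uint8, blue, green, red), "fovy" (degrees; the focal length in pixels is half the picture's height over the tangent of half this angle, whatever the lens; pixels are square), "cx", "cy" (the principal point, pixels), "k1" (the pictures are not rectified: a ray, as slopes to the right and down, at radius r is drawn at 1 + k1 r^2 times it, then the intrinsics apply), "rvec" (rotation vector, rad) and "tvec" (3), from world to camera coordinates, as OpenCV has them. Camera axes: x right, y down, z forward; pixel columns grow to the right and rows downward; lengths in m; the calibration is good to about 2 mm. A picture is of the moment at which its call begins. There is no depth.
- finish_job(): hands the job in; it is judged then, once.
The state is a dict: "time_s": time; "joints": joint angles; "joint_velocities": joint speeds; "effort": joint torques, N m; "tcp_pos": TCP position; "ee_rot": TCP orientation; "wrist_force": force on the tool from outside, world axes, zero at the start; "moment": the same for the moment, N m; "gripper_width": opening from 0.0 (shut) to 1.0 (fully open); "gripper_force": force on a finger pad.
Only numpy, scipy, OpenCV 4.12 (cv2) and the standard library are available. Lean on these libraries where they do the work, as an engineer would, in place of code of your own. Each camera call takes 0.05 s, during which the arm holds its last target. There are 200 camera calls.

TASK

Pack the courier's stacking trays: wind the lock bolt back with its thumbwheel, lay every carton flat side by side in the lower tray, then gently lower the empty upper tray onto it, keeper tongue towards the lock, so that its corner lugs drop fully into the sockets. Stand every sample jar upright in the upper tray and roll the thumbwheel until the bolt is fully home over the tongue. Leave the other things on the table where they are.

Things in the scene. Friction and masses are not known exactly. Their poses are not given: they have to be found in the camera images.
- dock_tray: the lower tray, grey, fast on the table, 140 (its x) x 230 (its y); origin at the middle of its underside, z up; its front is -x, where the lock housing stands (out to x -132, 60 wide, 87 tall). Floor 6 thick, inside 130 x 220, walls 34 tall. In each corner, at x +-56, y +-101, a 28 mm square post 62 tall. Cartons lie in it side by side, long sides along its x, middles best at y +-44
- seat (a point): over the lower tray's middle, at z 50 of it: where the upper tray's origin lies when fully seated. The top of each corner post has an 18 mm square socket, 14 deep (mouth at z 62 of the lower tray)
- lock_wheel (a joint): turn of the lock's black thumbwheel, 0 to 2.6 rad (stops at both ends), stays where left, needs about 1.3 N at its rim. Rolling its top towards the lower tray's +y raises the value and drives the steel bolt out towards the trays, 5.5 mm per rad: at 0 it is drawn back, 3 mm clear of the seated tongue; at 2.6 it lies 11 mm over it; above 0.4 it blocks the tongue's way down
- wheel_top (a point): topmost point of the thumbwheel, at x -112, y 0, z 92.5 of the lower tray; axes as the lower tray's. The wheel (radius 20, 10 thick, axle along the tray's x) stands only 6 mm out of the slot in the housing's top, too little to pinch; roll it with a fingertip pressed lightly on top, in several strokes. A white line on its rim is on top at 0
- upper_tray: the upper tray, loose, about 0.45 kg, empty, 140 (its x) x 230 (its y); origin at the middle of the plane of its lugs' feet, z up; its front (-x) has a steel tongue. Four 14 mm square lugs, 12 long, the last 4 mm only 10 wide, at x +-56, y +-101. Floor top at z 17, inside 130 x 220, wall tops at z 47. Jars stand on its floor left and right of the bar, best at x +-30, y +-62
- handle (a point): middle of the upper tray's carrying bar, z 62 of the tray; the bar is 14 mm thick (along the tray's y) and 14 high, free between x -59 and +59: grip it across, from above; the tray hangs level
- keeper (a point): front top edge of the steel keeper tongue, at x -86, y 0, z 17 of the upper tray (50 wide, 5 thick); lies under the bolt when locked
- carton_1: small closed white carton, 60 (its x) x 110 (its y) x 46 tall, about 150 g, lying flat; origin at the middle of its underside, z up; grip it across its 60 mm width; may be absent (None)
- carton_2: small closed white carton, 60 (its x) x 110 (its y) x 46 tall, about 150 g, lying flat; origin at the middle of its underside, z up; grip it across its 60 mm width; may be absent (None)
- jar_1: small amber glass sample jar with a white screw cap, standing upright, 40 mm across at the body, 50 tall, about 90 g; origin at the middle of its underside, z up; may be absent (None)
- jar_2: small amber glass sample jar with a white screw cap, standing upright, 40 mm across at the body, 50 tall, about 90 g; origin at the middle of its underside, z up; may be absent (None)
- jar_3: small amber glass sample jar with a white screw cap, standing upright, 40 mm across at the body, 50 tall, about 90 g; origin at the middle of its underside, z up; may be absent (None)
- jar_4: small amber glass sample jar with a white screw cap, standing upright, 40 mm across at the body, 50 tall, about 90 g; origin at the middle of its underside, z up; may be absent (None)
- clear_tape: bystander: roll of clear tape lying flat, 104x107x48, origin under its middle
- brown_tape: bystander: roll of brown tape lying flat, 100x103x48, origin under its middle
- masking: bystander: roll of masking tape lying flat, 100x103x25

How it is judged:
By the outcome, as a careful person would: the job done as asked, in the order asked, and still so for the second after the job is handed in, with the robot touching nothing.
Of carton_1, carton_2 only 1 to 2 are there at a start; the rules pass over those that are not, and their reading is None.
Of jar_1, jar_2, jar_3, jar_4 only 3 to 4 are there at a start; the rules pass over those that are not, and their reading is None.
At some moment in a run one of carton_1, carton_2 may be knocked a few centimetres aside while the robot is not near it.
It also fails if it takes over 210 s, if anything falls off the work surface, if the arm or the gripper's body presses on something with over 40 N, if the wrist force passes 120 N, or if a joint passes its speed limit or range.

## Working session

There is one attempt and no reset: what is moved stays moved. The work goes in short steps, Python scripts to look and compute and a tool call to move; the robot and the scene stay as the last step left them, time stands still between calls to the robot, and variables do not carry over. Pictures are saved under pics/ and viewed, at most 14 in all, crops included, and the job is handed in when it is done.

Besides the shell and the picture viewer there is one more tool, called as name(argument=value, ...), one argument or row to a line, values as JSON. arm_command: Moves the arm, as the interface text tells. Its arguments: {"type":"object","properties":{"deltas":{"type":"array"}},"required":["deltas"]}

```bash
mkdir -p pics; ls; python3 - <<'E'
from station import sense,capture,tip_reach
import cv2
s=sense();print(s,tip_reach)
for n in("side","top"):
    c=capture(n);cv2.imwrite(f"pics/{n}0.png",c["pixels"]);print({k:v for k,v in c.items() if k!="pixels"})
E
```

```text
pics
{'time_s': 0.0, 'joints': array([ 8.25422325e+01,  2.20890436e+01,  3.78534112e-01, -2.98657292e-02,
       -6.84115441e+01, -1.48171526e+01]), 'joint_velocities': array([ 0.05327884,  0.09789503,  0.00493115, -0.03401743, -0.13316283,
        0.0089759 ]), 'effort': array([ 7.05435432e-04, -3.90663600e+01,  1.87406230e+01,  4.21993285e+00,
        1.09961358e-02, -1.93652959e-04]), 'tcp_pos': array([0.23666301, 0.5778356 , 0.24046689]), 'ee_rot': array([[ 9.25302846e-01, -3.79228255e-01, -7.57078269e-04],
       [-3.79229003e-01, -9.25300580e-01, -2.04925987e-03],
       [ 7.66122812e-05,  2.18329202e-03, -9.99997614e-01]]), 'wrist_force': array([ 0.51597082,  0.39531762, -0.73877507]), 'moment': array([ 0.01717331, -0.01048639, -0.04708131]), 'gripper_force': 0.0, 'gripper_width': 1.00044956828817} 0.019
{'fovy': 52.24250713187358, 'cx': 276.04608652878414, 'cy': 212.5064318808799, 'k1': -0.12290353615986137, 'rvec': array([ 0.03420916, -2.68339364,  1.58562494]), 'tvec': array([0.54999209, 0.06467582, 1.39294011])}
{'fovy': 53.04567408057392, 'cx': 280.340246211658, 'cy': 213.24210745271833, 'k1': -0.03547116853057838, 'rvec': array([ 2.28637216, -1.71485556,  0.30740524]), 'tvec': array([-0.11403394,  0.5287981 ,  1.23059818])}
```

View pics/side0.png

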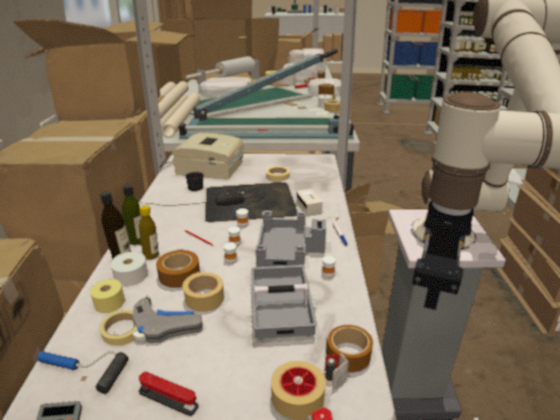

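View pics/top0.png

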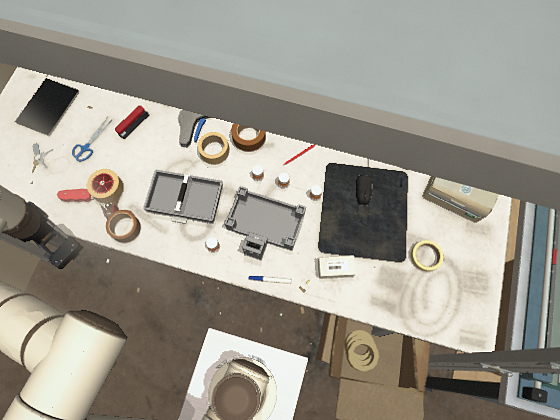

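The side view shows the scene obliquely. In the top view the upper tray is near (183,197), the dock near (265,218) with its lock at (253,243), the jars at (257,173), (283,179), (316,191) and (211,243), and the one carton at (336,266).

```bash
cat > h.py <<'E'
import numpy as np,cv2
from station import sense,capture,tip_reach
def cam(c):
    f=c["pixels"].shape[0]/2/np.tan(np.radians(c["fovy"]/2))
    K=np.array([[f,0,c["cx"]],[0,f,c["cy"]],[0,0,1.]]);D=np.array([c["k1"],0,0,0,0.])
    R=cv2.Rodrigues(c["rvec"])[0];return K,D,R,c["tvec"]
def ray(c,px):
    K,D,R,t=cam(c)
    u=cv2.undistortPoints(np.array(px,float).reshape(-1,1,2),K,D).reshape(-1,2)
    d=np.c_[u,np.ones(len(u))]@R; return -R.T@t,d
def on(c,px,z):
    o,d=ray(c,px);return o+d*((z-o[2])/d[:,2])[:,None]
def proj(c,P):
    K,D,R,t=cam(c);return cv2.projectPoints(np.array(P,float).reshape(-1,1,3),c["rvec"],np.array(t),K,D)[0].reshape(-1,2)
def crop(c,x0,y0,x1,y1,k,name):
    cv2.imwrite("pics/"+name+".png",cv2.resize(c["pixels"][y0:y1,x0:x1],None,fx=k,fy=k,interpolation=cv2.INTER_CUBIC))
E
python3 - <<'E'
from h import *
np.set_printoptions(precision=4,suppress=True)
c=capture("top");s=capture("side")
print(on(c,[[257,170],[283,177],[316,189],[211,242]],.05))
print(on(c,[[336,264]],.046),on(c,[[183,197],[265,218],[247,135],[122,224],[102,184],[212,146],[428,255]],.04))
a=c["pixels"][150:290,135:365];b=s["pixels"][185:345,220:360]
cv2.imwrite("pics/a.png",cv2.resize(a,None,fx=3.4,fy=3.4,interpolation=cv2.INTER_CUBIC))
cv2.imwrite("pics/b.png",cv2.resize(b,None,fx=3.7,fy=3.7,interpolation=cv2.INTER_CUBIC))
E
```

```text
[[ 0.6805  0.1609  0.05  ]
 [ 0.6804  0.0697  0.05  ]
 [ 0.6694 -0.0475  0.05  ]
 [ 0.3992  0.2263  0.05  ]]
[[ 0.4424 -0.1716  0.046 ]] [[ 0.5214  0.3691  0.04  ]
 [ 0.5275  0.0866  0.04  ]
 [ 0.8043  0.2366  0.04  ]
 [ 0.3769  0.5264  0.04  ]
 [ 0.4887  0.6481  0.04  ]
 [ 0.7286  0.3399  0.04  ]
 [ 0.5543 -0.4478  0.04  ]]
```

View pics/a.png

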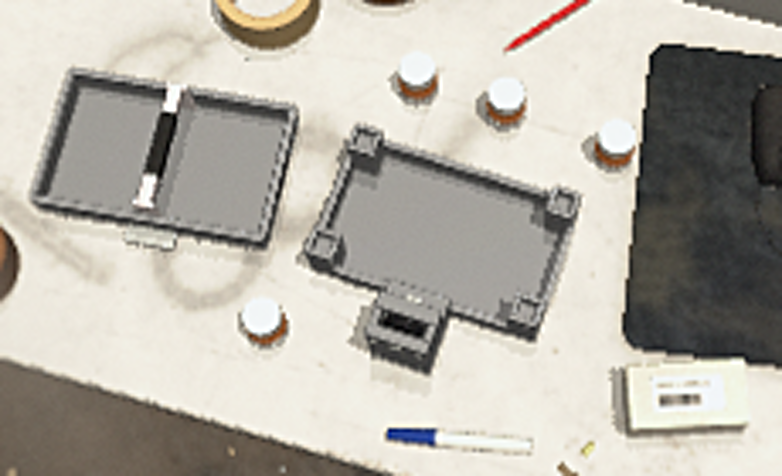

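View pics/b.png

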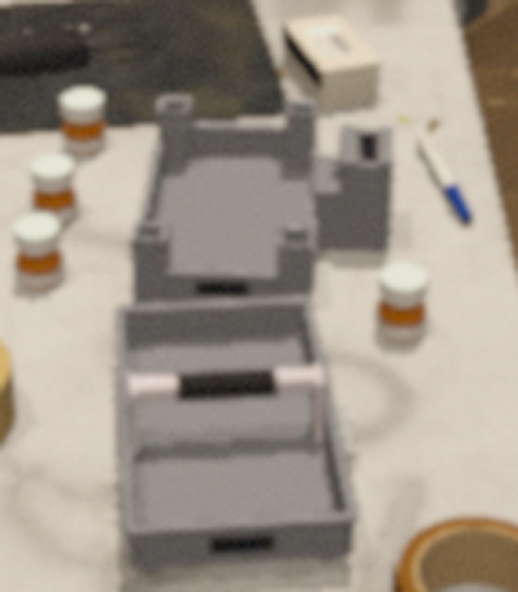

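Upper tray: wall-top corners in crop a at (72,70), (298,105), (35,207), (268,245), with the tongue below at (150,240). Dock post tops are at (366,139), (562,201), (323,247), (525,310), with the lock slot at (405,322). Both fronts face the robot, and the wheel's white line shows near (413,297).

```bash
cat >> h.py <<'E'
def rigid(M,W):
    # model 2d -> world 2d
    M=np.array(M,float);W=np.array(W,float)[:,:2];m=M.mean(0);w=W.mean(0)
    H=(M-m).T@(W-w);a=np.arctan2(H[0,1]-H[1,0],H[0,0]+H[1,1])
    R=np.array([[np.cos(a),-np.sin(a)],[np.sin(a),np.cos(a)]])
    t=w-R@m;return t,np.degrees(a),(M@R.T+t-W)*1000
E
python3 - <<'E'
from h import *
np.set_printoptions(precision=4,suppress=True)
c=capture("top");s=capture("side")
f=lambda p:(np.array(p,float)+.5)/3.4-.5+[135,150]
# model: front -x toward robot(down in image), +y left in image
D=on(c,f([[366,139],[562,201],[323,247],[525,310]]),.062)
print(D); print(rigid([[56,101],[56,-101],[-56,101],[-56,-101]]*np.array(.001),D))
U=on(c,f([[72,70],[298,105],[35,207],[268,245]]),.047)
print(U);print(rigid([[70,115],[70,-115],[-70,115],[-70,-115]]*np.array(.001),U))
print("bar",on(c,f([[161,146]]),.069), "slot",on(c,f([[404,322]]),.087))
# jar caps
hsv=cv2.cvtColor(c["pixels"],cv2.COLOR_BGR2HSV)
# carton top corners
print("carton",on(c,f([[627,363],[742,358],[747,421],[634,430]]),[.046]*4))
crop(c,235,220,275,265,14,"w"); crop(c,310,245,365,285,14,"ct")
E
```

```text
[[ 0.5907  0.183   0.062 ]
 [ 0.5825 -0.0153  0.062 ]
 [ 0.4748  0.188   0.062 ]
 [ 0.4691 -0.0107  0.062 ]]
(array([0.5293, 0.0862]), np.float64(-2.0979297899300278), array([[-1.7251,  2.1412],
       [-0.9267, -1.4721],
       [ 2.1669,  1.2632],
       [ 0.4848, -1.9323]]))
[[0.5847 0.4895 0.047 ]
 [0.6119 0.2614 0.047 ]
 [0.4395 0.4694 0.047 ]
 [0.4663 0.2418 0.047 ]]
(array([0.5256, 0.3655]), np.float64(7.039427084936328), array([[-3.691 , -1.2505],
       [-2.7471, -1.4065],
       [ 2.506 ,  1.6684],
       [ 3.9322,  0.9886]]))
bar [[0.5258 0.3678 0.069 ]] slot [[0.4205 0.09   0.087 ]]
carton [[ 0.4511 -0.1145  0.046 ]
 [ 0.4857 -0.216   0.046 ]
 [ 0.4292 -0.2337  0.046 ]
 [ 0.3923 -0.1362  0.046 ]]
```

View pics/w.png

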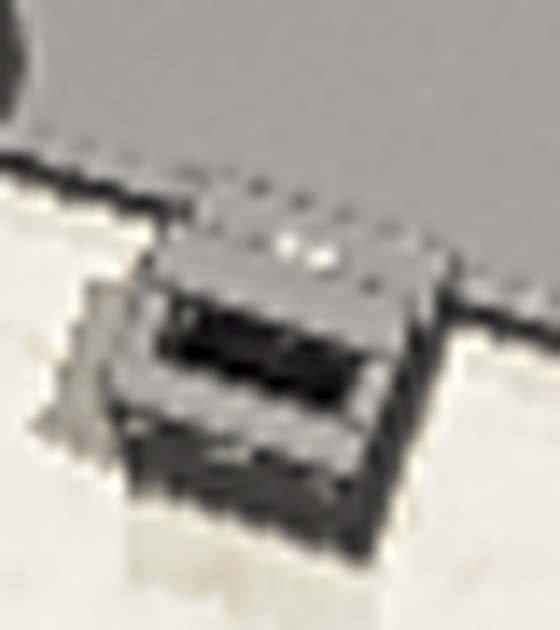

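View pics/ct.png

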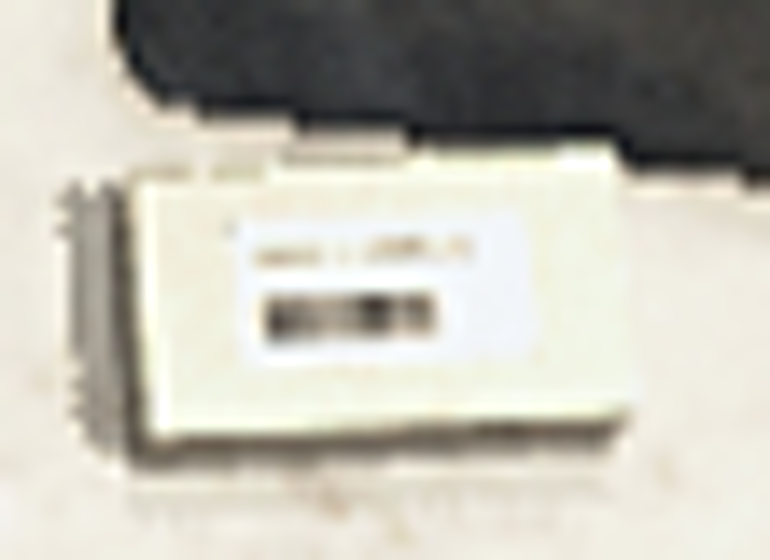

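The bolt's bright end is visible at about (305,250) and no white line is on top, so the wheel is wound out. The carton is clear at its four corners. Next I cross-check the dock with the side view and compute the first move.

```bash
cat >> h.py <<'E'
def go(x,y,z,yaw):
    """delta row so that tool points down with tool x at yaw deg (world) at x,y,z (m)"""
    from scipy.spatial.transform import Rotation as Ro
    s=sense();R=np.array(s["ee_rot"]);a=np.radians(yaw)
    T=np.array([[np.cos(a),np.sin(a),0],[np.sin(a),-np.cos(a),0],[0,0,-1.]])
    rv=Ro.from_matrix(R.T@T).as_rotvec();d=R.T@(np.array([x,y,z])-s["tcp_pos"])*100
    print("row",np.round(rv,3),np.round(d,2),"rows>=",max(np.linalg.norm(d)/4.17,np.degrees(np.linalg.norm(rv))/7.16).round(1))
def st():
    s=sense();R=s["ee_rot"];print("t",round(s["time_s"],2),"tcp",np.round(s["tcp_pos"],4),"yaw",round(float(np.degrees(np.arctan2(R[1,0],R[0,0]))),2),"F",np.round(s["wrist_force"],1),"w",round(s["gripper_width"],3),"gf",round(float(s["gripper_force"]),1))
E
python3 - <<'E'
from h import *
np.set_printoptions(precision=4,suppress=True)
s=capture("side")
f=lambda p:(np.array(p,float)+.5)/3.7-.5+[220,185]
D=on(s,f([[152,234],[174,105],[297,234],[301,107]]),.062)
print(rigid([[56,101],[56,-101],[-56,101],[-56,-101]]*np.array(.001),D))
U=on(s,f([[121,523],[121,308],[350,520],[308,308]]),.047)
print(rigid([[70,115],[70,-115],[-70,115],[-70,-115]]*np.array(.001),U))
print("bar",on(s,f([[227,378]]),.069),"jars",on(s,f([[82,99],[53,167],[37,229],[404,279]]),.05),"slot",on(s,f([[369,143]]),.087))
print("carton",on(s,f([[285,27],[332,15],[378,65],[327,80]]),.046))
go(.4185,.090,.16,-2.1)
E
```

```text
(array([0.5282, 0.092 ]), np.float64(-1.4823470221484585), array([[-0.2394, -2.618 ],
       [ 1.076 , -0.0988],
       [-1.2695,  2.0542],
       [ 0.4329,  0.6626]]))
(array([0.5277, 0.3783]), np.float64(4.0436908243386185), array([[ 1.3479,  6.9072],
       [ 0.1663, -0.8932],
       [ 1.593 ,  2.3535],
       [-3.1071, -8.3675]]))
bar [[0.5257 0.3763 0.069 ]] jars [[ 0.6654 -0.0422  0.05  ]
 [ 0.6777  0.0765  0.05  ]
 [ 0.6793  0.1707  0.05  ]
 [ 0.3968  0.2338  0.05  ]] slot [[0.4167 0.0963 0.087 ]]
carton [[ 0.4809 -0.1998  0.046 ]
 [ 0.4335 -0.2277  0.046 ]
 [ 0.3943 -0.1197  0.046 ]
 [ 0.4433 -0.089   0.046 ]]
row [ 0.001  0.    -0.352] [35.32 38.29  8.15] rows>= 12.6
```

arm_command(
  deltas=[
    [0,0,-0.1,4,4,0,1],
    [0,0,-0.2,8,8.5,1,1],
    [0,0,-0.3,11,12,2,1],
    [0,0,-0.352,14,15,3,1],
    [0,0,-0.352,17,18.5,4,1],
    [0,0,-0.352,20,22,5,1],
    [0,0,-0.352,23,25,5.5,1],
    [0,0,-0.352,25,27,6,1],
  ],
)

```text
time_s: 1.02
tcp_pos: [0.3515, 0.2687, 0.1884]
ee_rot: [[0.999, -0.036, 0.0], [-0.036, -0.999, 0.001], [0.0, -0.001, -1.0]]
wrist_force: [0.9, 0.2, 0.1]
gripper_width: 0.48
gripper_force: 0.0
```

```bash
python3 - <<'E'
from h import *
st();go(.4185,.090,.13,-2.1)
E
```

```text
t 1.02 tcp [0.3515 0.2687 0.1884] yaw -2.06 F [0.9 0.2 0.1] w 0.48 gf 0.0
row [-0.001 -0.     0.001] [ 7.34 17.63  5.83] rows>= 4.8
```

arm_command(
  deltas=[
    [0,0,0,2,4,1.5,1],
    [0,0,0,4,8,3,1],
    [0,0,0,5.5,12,4,1],
    [0,0,0,7.34,16.5,5.8,1],
    [0,0,0,7.34,16.5,5.8,1],
    [0,0,0,7.34,16.5,5.8,1],
    [0,0,0,7.34,16.5,5.8,1],
    [0,0,0,7.34,16.5,5.8,1],
  ],
)

```text
time_s: 1.68
tcp_pos: [0.4191, 0.1034, 0.1308]
ee_rot: [[0.999, -0.037, 0.001], [-0.037, -0.999, 0.0], [0.001, -0.001, -1.0]]
wrist_force: [-0.6, 0.2, -0.4]
gripper_width: 0.004
gripper_force: 0.0
```

```bash
python3 - <<'E'
from h import *
st();go(.4185,.101,.1135,-2.1)
c=capture("top");s=capture("side")
a=cv2.resize(c["pixels"][205:265,220:290],None,fx=5.7,fy=5.7,interpolation=cv2.INTER_CUBIC)
b=cv2.resize(s["pixels"][205:265,280:350],None,fx=5.7,fy=5.7,interpolation=cv2.INTER_CUBIC)
cv2.imwrite("pics/v1.png",np.hstack([a,b]));S=sense();p=np.array(S["tcp_pos"])-[0,0,.019]
print(((proj(c,[p])+.5-[220,205])*5.7),((proj(s,[p])+.5-[280,205])*5.7+[399,0]))
E
```

```text
t 1.68 tcp [0.4191 0.1034 0.1308] yaw -2.11 F [-0.6  0.2 -0.4] w 0.004 gf 0.0
row [-0.001 -0.001 -0.   ] [-0.05  0.25  1.73] rows>= 0.4
[[164.88323465 210.04189728]] [[624.49094629  72.94922768]]
```

View pics/v1.png

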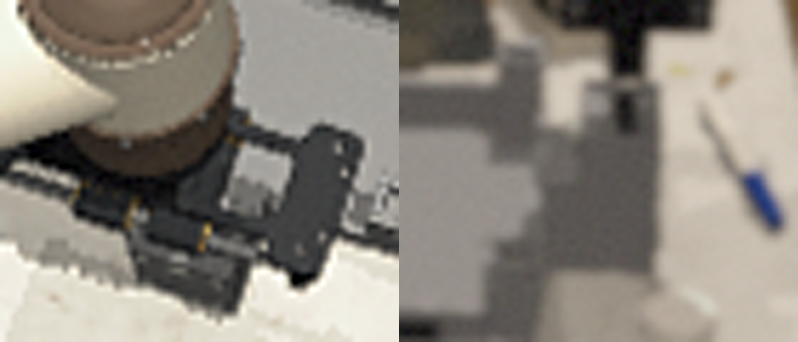

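The closed fingertip at (625,75) stands in line with the wheel slot at (622,115) in the side view. I lower it until it touches.

arm_command(
  deltas=[
    [0,0,0,0,0.2,0.8,1],
    [0,0,0,0,0.2,1.5,1],
    [0,0,0,0,0.2,1.75,1],
    [0,0,0,0,0.2,1.8,1],
    [0,0,0,0,0.2,1.85,1],
    [0,0,0,0,0.2,1.9,1],
  ],
)

```text
time_s: 2.28
tcp_pos: [0.4182, 0.1011, 0.1115]
ee_rot: [[0.999, -0.037, -0.001], [-0.037, -0.999, -0.001], [-0.001, 0.001, -1.0]]
wrist_force: [-3.1, 1.6, 5.4]
gripper_width: 0.003
gripper_force: 3.0
```

arm_command(
  deltas=[
    [0,0,0,0,0.3,0.03,1],
    [0,0,0,0,0.7,0.03,1],
    [0,0,0,0,1.1,0.03,1],
    [0,0,0,0,1.5,0.03,1],
    [0,0,0,0,1.9,0.03,1],
    [0,0,0,0,2.3,0.03,1],
    [0,0,0,0,2.4,0.03,1],
    [0,0,0,0,2.4,0.03,1],
  ],
)

```text
time_s: 2.95
tcp_pos: [0.4176, 0.0767, 0.1109]
ee_rot: [[0.999, -0.037, -0.0], [-0.037, -0.999, -0.0], [-0.0, 0.0, -1.0]]
wrist_force: [-0.1, -0.8, -0.2]
gripper_width: 0.007
gripper_force: 0.0
```

```bash
python3 - <<'E'
from h import *
st()
E
```

```text
t 2.95 tcp [0.4176 0.0767 0.1109] yaw -2.15 F [-0.1 -0.8 -0.2] w 0.007 gf 0.0
```

arm_command(
  deltas=[
    [0,0,0,0,0,-0.8,1],
    [0,0,0,0,-1.5,-0.8,1],
    [0,0,0,0,-2.8,-0.6,1],
    [0,0,0,0,-2.8,-0.2,1],
    [0,0,0,0,-2.8,-0.05,1],
    [0,0,0,0,-2.8,0,1],
    [0,0,0,0,-2.8,0,1],
  ],
)

```text
time_s: 3.53
tcp_pos: [0.4188, 0.1049, 0.1112]
ee_rot: [[0.999, -0.037, -0.0], [-0.037, -0.999, 0.0], [-0.0, -0.0, -1.0]]
wrist_force: [-1.1, 0.3, -0.3]
gripper_width: 0.008
gripper_force: 0.4
```

arm_command(
  deltas=[
    [0,0,0,0,0.4,0.0,1],
    [0,0,0,0,0.8,0.0,1],
    [0,0,0,0,1.0,0.0,1],
  ],
)

```text
time_s: 3.78
tcp_pos: [0.4188, 0.0948, 0.1118]
ee_rot: [[0.999, -0.037, 0.001], [-0.037, -0.999, 0.001], [0.001, -0.001, -1.0]]
wrist_force: [-1.2, 2.7, 5.0]
gripper_width: 0.006
gripper_force: 2.2
```

arm_command(
  deltas=[
    [0,0,0,0,0.4,0.0,1],
    [0,0,0,0,0.7,0.0,1],
    [0,0,0,0,0.8,0.0,1],
  ],
)

```text
time_s: 4.03
tcp_pos: [0.4186, 0.0868, 0.1115]
ee_rot: [[0.999, -0.037, 0.002], [-0.037, -0.999, 0.001], [0.001, -0.001, -1.0]]
wrist_force: [0.0, 2.6, 3.5]
gripper_width: 0.006
gripper_force: 1.5
```

arm_command(
  deltas=[
    [0,0,0,0,0,-2,1],
    [0,0,0,0,4,-4,1],
    [0,0,0,0,8,-6,1],
    [0,0,0,0,12,-8,1],
    [0,0,0,0,16,-10,1],
    [0,0,0,0,20,-10,1],
    [0,0,0,0,22,-10,1],
    [0,0,0,0,22,-10,1],
  ],
)

```text
time_s: 4.7
tcp_pos: [0.4086, -0.1368, 0.2109]
ee_rot: [[0.999, -0.043, -0.002], [-0.043, -0.999, -0.001], [-0.002, 0.001, -1.0]]
wrist_force: [0.3, 0.4, -0.2]
gripper_width: 0.004
gripper_force: 0.0
```

```bash
python3 - <<'E'
from h import *
st()
c=capture("top");s=capture("side")
a=cv2.resize(c["pixels"][150:290,205:365],None,fx=3,fy=3,interpolation=cv2.INTER_CUBIC)
b=cv2.resize(s["pixels"][210:250,300:335],None,fx=9,fy=9,interpolation=cv2.INTER_CUBIC)
b=np.vstack([b,np.zeros((60,315,3),np.uint8)])
cv2.imwrite("pics/v2.png",np.hstack([a,b]))
E
```

```text
t 4.7 tcp [ 0.4086 -0.1368  0.2109] yaw -2.48 F [ 0.3  0.4 -0.2] w 0.004 gf 0.0
```

View pics/v2.png

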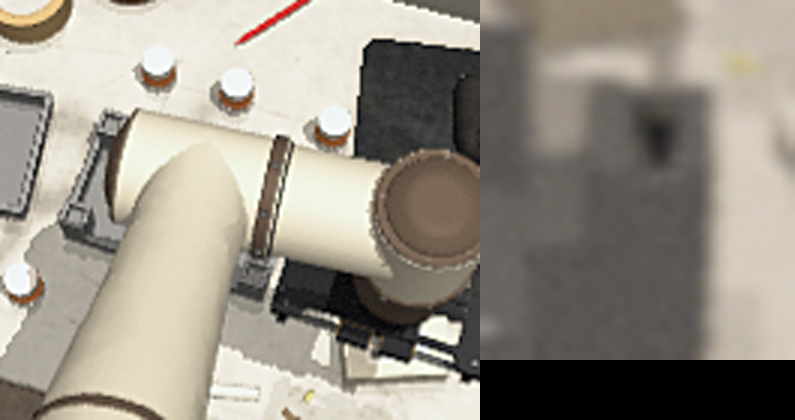

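The arm hides the lock in the top view, and the side crop cannot resolve the line. I make one more stroke, then look from a clear place.

```bash
python3 - <<'E'
from h import *
go(.4185,.102,.114,-2.1)
E
```

```text
row [ 0.     0.002 -0.004] [  0.04 -23.63   9.63] rows>= 6.1
```

arm_command(
  deltas=[
    [0,0,0,0,-4,0,1],
    [0,0,0,0,-8,1,1],
    [0,0,0,0,-12,3,1],
    [0,0,0,0,-16,5,1],
    [0,0,0,0,-20,7,1],
    [0,0.002,-0.004,0,-23.6,8,1],
    [0,0.002,-0.004,0,-23.6,9.6,1],
    [0,0.002,-0.004,0,-23.6,9.6,1],
  ],
)

```text
time_s: 5.47
tcp_pos: [0.4161, 0.1049, 0.112]
ee_rot: [[1.0, -0.027, -0.005], [-0.027, -1.0, -0.004], [-0.005, 0.004, -1.0]]
wrist_force: [-0.1, -1.2, -0.7]
gripper_width: 0.004
gripper_force: 0.0
```

```bash
python3 - <<'E'
from h import *
st();go(.4185,.102,.1115,-2.1)
E
```

```text
t 5.47 tcp [0.4161 0.1049 0.112 ] yaw -1.56 F [-0.1 -1.2 -0.7] w 0.004 gf 0.0
row [0.004 0.005 0.009] [0.25 0.28 0.05] rows>= 0.1
```

arm_command(
  deltas=[
    [0,0,0,0.15,0.3,-0.1,1],
    [0,0,0,0.15,0.5,0.1,1],
    [0,0,0,0.15,0.5,0.12,1],
    [0,0,0,0.15,0.5,0.12,1],
  ],
)

```text
time_s: 5.8
tcp_pos: [0.4202, 0.0972, 0.1146]
ee_rot: [[0.999, -0.035, 0.003], [-0.035, -0.999, 0.001], [0.003, -0.001, -1.0]]
wrist_force: [-0.2, -0.4, -0.4]
gripper_width: 0.005
gripper_force: 0.0
```

arm_command(
  deltas=[
    [0,0,0,0,0.3,0.02,1],
    [0,0,0,0,0.7,0.02,1],
    [0,0,0,0,1.1,0.02,1],
  ],
)

```text
time_s: 6.05
tcp_pos: [0.4197, 0.0864, 0.114]
ee_rot: [[0.999, -0.034, 0.003], [-0.034, -0.999, 0.0], [0.002, -0.0, -1.0]]
wrist_force: [0.2, 0.3, -0.5]
gripper_width: 0.004
gripper_force: 0.0
```

arm_command(
  deltas=[
    [0,0,0,0,0.3,0.02,1],
    [0,0,0,0,0.7,0.02,1],
    [0,0,0,0,0.8,0.02,1],
  ],
)

```text
time_s: 6.3
tcp_pos: [0.4192, 0.0784, 0.1135]
ee_rot: [[0.999, -0.034, 0.002], [-0.034, -0.999, -0.0], [0.002, 0.0, -1.0]]
wrist_force: [-0.3, 0.2, -0.2]
gripper_width: 0.011
gripper_force: 0.0
```

arm_command(
  deltas=[
    [0,0,0,0,-1.5,-0.3,1],
    [0,0,0,0,-2.2,0,1],
    [0,0,0,0,-2.2,0.2,1],
    [0,0,0,0,-2.2,0.25,1],
    [0,0,0,0,-2.2,0.25,1],
    [0,0,0,0,-2.2,0.25,1],
  ],
)

```text
time_s: 6.8
tcp_pos: [0.4209, 0.1019, 0.1114]
ee_rot: [[0.999, -0.032, 0.004], [-0.032, -0.999, 0.002], [0.004, -0.002, -1.0]]
wrist_force: [-0.4, 3.1, 3.6]
gripper_width: 0.005
gripper_force: 2.1
```

arm_command(
  deltas=[
    [0,0,0,0,0.3,0.02,1],
    [0,0,0,0,0.7,0.02,1],
    [0,0,0,0,1.1,0.02,1],
  ],
)

```text
time_s: 7.05
tcp_pos: [0.4215, 0.0913, 0.1118]
ee_rot: [[0.999, -0.032, 0.006], [-0.032, -0.999, 0.003], [0.006, -0.003, -1.0]]
wrist_force: [0.3, 4.2, 6.3]
gripper_width: 0.005
gripper_force: 2.5
```

arm_command(
  deltas=[
    [0,0,0,0,0.3,0.02,1],
    [0,0,0,0,0.7,0.02,1],
    [0,0,0,0,0.8,0.02,1],
  ],
)

```text
time_s: 7.3
tcp_pos: [0.4199, 0.0818, 0.1109]
ee_rot: [[0.999, -0.033, 0.003], [-0.033, -0.999, 0.0], [0.003, -0.0, -1.0]]
wrist_force: [0.5, 1.4, 3.4]
gripper_width: 0.008
gripper_force: 1.4
```

arm_command(
  deltas=[
    [0,0,0,0,0,-3,0],
    [0,0,0,0,-4,-6,-1],
    [0,0,0,0,-8,-9,-1],
    [0,0,0,0,-12,-11,-1],
    [0,0,0,0,-16,-13,-1],
    [0,0,0,0,-20,-13,-1],
    [0,0,0,0,-24,-13,-1],
    [0,0,0,0,-28,-13,-1],
  ],
)

```text
time_s: 7.97
tcp_pos: [0.4272, 0.347, 0.2404]
ee_rot: [[0.999, -0.033, 0.001], [-0.033, -0.999, -0.001], [0.001, 0.001, -1.0]]
wrist_force: [1.5, -1.0, -0.1]
gripper_width: 0.526
gripper_force: 0.0
```

```bash
python3 - <<'E'
from h import *
st()
c=capture("top");s=capture("side")
a=cv2.resize(c["pixels"][220:265,230:280],None,fx=9,fy=9,interpolation=cv2.INTER_CUBIC)
b=cv2.resize(c["pixels"][150:290,135:365],None,fx=1.5,fy=1.5,interpolation=cv2.INTER_CUBIC)
b=np.vstack([b,np.zeros((405-b.shape[0],b.shape[1],3),np.uint8)])
cv2.imwrite("pics/v3.png",np.hstack([a,b]))
E
```

```text
t 7.97 tcp [0.4272 0.347  0.2404] yaw -1.9 F [ 1.5 -1.  -0.1] w 0.526 gf 0.0
```

View pics/v3.png

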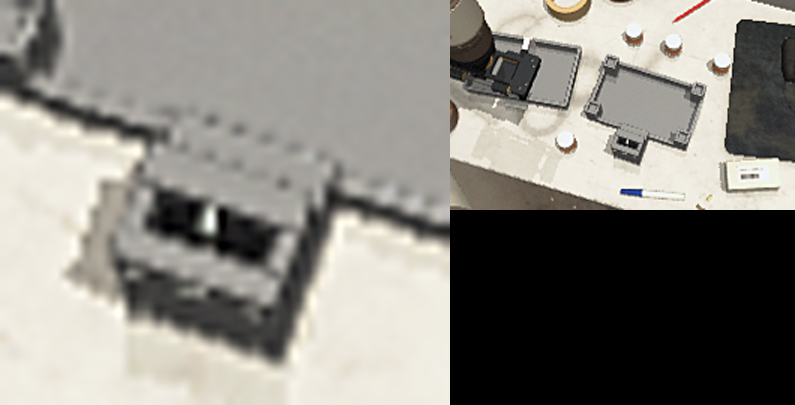

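The white line is now on top in the slot at (210,218) and the bolt no longer shows, so the bolt is drawn back. The carton has not moved, so I go there next.

```bash
python3 - <<'E'
from h import *
go(.4395,-.175,.15,-70.3)
E
```

```text
row [ 1.000e-03 -2.000e-03  1.198e+00] [ 2.69 52.43  8.96] rows>= 12.8
```

arm_command(
  deltas=[
    [0,0,0.12,0,4,0,-1],
    [0,0,0.24,0,8,0,-1],
    [0,0,0.36,0,12,0,-1],
    [0,0,0.48,0,16,0,-1],
    [0,0,0.6,0.5,20,0,-1],
    [0,0,0.72,1,24,0,-1],
    [0,0,0.84,1.5,28,0,-1],
    [0,0,0.96,2,32,0,-1],
  ],
)

```text
time_s: 8.73
tcp_pos: [0.4355, 0.0228, 0.2395]
ee_rot: [[0.541, -0.841, -0.001], [-0.841, -0.541, -0.001], [0.0, 0.002, -1.0]]
wrist_force: [1.4, 0.3, 0.3]
gripper_width: 1.0
gripper_force: 0.0
```

```bash
python3 - <<'E'
from h import *
st();go(.4395,-.175,.12,-70.3)
E
```

```text
t 8.73 tcp [0.4355 0.0228 0.2395] yaw -57.23 F [1.4 0.3 0.3] w 1.0 gf 0.0
row [ 0.002 -0.001  0.228] [16.85 10.35 11.97] rows>= 5.5
```

arm_command(
  deltas=[
    [0,0,0.1,3,2,1,-1],
    [0,0,0.2,6,4,2,-1],
    [0,0,0.22,9,6,3,-1],
    [0,0,0.22,12,8,5,-1],
    [0,0,0.22,15,9.5,7,-1],
    [0,0,0.22,16.5,10.2,10,-1],
    [0,0,0.22,16.5,10.2,11,-1],
    [0,0,0.22,16.5,10.2,11,-1],
  ],
)

```text
time_s: 9.4
tcp_pos: [0.4381, -0.1695, 0.1265]
ee_rot: [[0.346, -0.938, -0.009], [-0.938, -0.346, 0.001], [-0.004, 0.008, -1.0]]
wrist_force: [-0.3, -1.1, -0.2]
gripper_width: 1.002
gripper_force: 0.0
```

```bash
python3 - <<'E'
from h import *
st();go(.4395,-.175,.03,-70.3)
c=capture("top");s=capture("side");S=sense();p=np.array(S["tcp_pos"])
a=cv2.resize(c["pixels"][235:295,305:375],None,fx=5.6,fy=5.6,interpolation=cv2.INTER_CUBIC)
b=cv2.resize(s["pixels"][165:225,285:355],None,fx=5.6,fy=5.6,interpolation=cv2.INTER_CUBIC)
cv2.imwrite("pics/v4.png",np.hstack([a,b]))
E
```

```text
t 9.4 tcp [ 0.4381 -0.1695  0.1265] yaw -69.73 F [-0.3 -1.1 -0.2] w 1.002 gf 0.0
row [0.008 0.004 0.01 ] [ 0.61 -0.02  9.65] rows>= 2.3
```

View pics/v4.png

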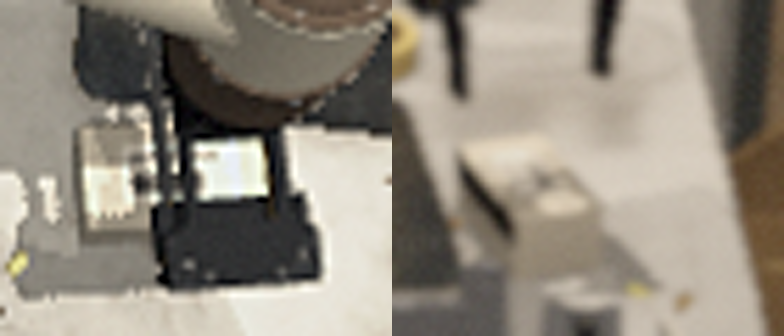

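The side view shows the carton unmoved, its top corners at (462,148), (548,135), (600,210) and (510,235), with the open fingers at (460,95) and (600,70) either side of it. I descend and grip.

arm_command(
  deltas=[
    [0.008,0.004,0.01,0.6,0,3,-1],
    [0.008,0.004,0.01,0.6,0,6,-1],
    [0.008,0.004,0.01,0.6,0,8.5,-1],
    [0.008,0.004,0.01,0.6,0,9.6,-1],
    [0.008,0.004,0.01,0.6,0,9.6,-1],
  ],
)

```text
time_s: 9.92
tcp_pos: [0.4434, -0.1731, 0.0332]
ee_rot: [[0.342, -0.94, 0.007], [-0.94, -0.342, -0.001], [0.003, -0.006, -1.0]]
wrist_force: [0.5, 0.1, 0.6]
gripper_width: 1.001
gripper_force: 0.0
```

arm_command(
  deltas=[
    [0,0,0,0,0,0,0.2],
    [0,0,0,0,0,0,0.2],
    [0,0,0,0,0,0,0.2],
    [0,0,0,0,0,0,0.2],
    [0,0,0,0,0,0,0.2],
    [0,0,0,0,0,0,0.2],
  ],
)

```text
time_s: 10.42
tcp_pos: [0.4441, -0.1739, 0.0352]
ee_rot: [[0.341, -0.94, 0.01], [-0.94, -0.341, -0.001], [0.005, -0.009, -1.0]]
wrist_force: [-3.1, 0.4, 7.1]
gripper_width: 0.684
gripper_force: 30.0
```

```bash
python3 - <<'E'
from h import *
st()
E
```

```text
t 10.42 tcp [ 0.4441 -0.1739  0.0352] yaw -70.07 F [-3.1  0.4  7.1] w 0.684 gf 30.0
```

arm_command(
  deltas=[
    [0,0,0,0,0,-3,0.2],
    [0,0,0,0,0,-6,0.2],
    [0,0,0,0,0,-9,0.2],
    [0,0,0,0,0,-12,0.2],
    [0,0,0,0,0,-12,0.2],
    [0,0,0,0,0,-12,0.2],
    [0,0,0,0,0,-12,0.2],
  ],
)

```text
time_s: 11.0
tcp_pos: [0.4427, -0.1734, 0.1538]
ee_rot: [[0.34, -0.94, 0.01], [-0.94, -0.34, -0.0], [0.004, -0.01, -1.0]]
wrist_force: [-0.4, 0.8, -1.1]
gripper_width: 0.689
gripper_force: 30.0
```

```bash
python3 - <<'E'
from h import *
st();go(.5275,.044,.15,-2)
E
```

```text
t 11.0 tcp [ 0.4427 -0.1734  0.1538] yaw -70.1 F [-0.4  0.8 -1.1] w 0.689 gf 30.0
row [-0.006 -0.009 -1.188] [-17.56 -15.37   0.47] rows>= 9.5
```

arm_command(
  deltas=[
    [-0.002,-0.003,-0.12,-2.3,-2,0,0.2],
    [-0.003,-0.004,-0.24,-4.6,-4,0,0.2],
    [-0.004,-0.005,-0.36,-7,-6,0,0.2],
    [-0.005,-0.006,-0.48,-9.3,-8,0,0.2],
    [-0.005,-0.008,-0.6,-11.6,-10,0,0.2],
    [-0.006,-0.009,-0.72,-14,-12,0,0.2],
    [-0.006,-0.009,-0.84,-16,-14,0,0.2],
    [-0.006,-0.009,-0.96,-17.56,-15.4,0,0.2],
  ],
)

```text
time_s: 11.67
tcp_pos: [0.5283, 0.0458, 0.153]
ee_rot: [[0.968, -0.253, -0.002], [-0.253, -0.968, -0.0], [-0.002, 0.001, -1.0]]
wrist_force: [-0.6, -0.3, -1.2]
gripper_width: 0.686
gripper_force: 30.0
```

arm_command(
  deltas=[
    [0,0,-0.12,0,0,0,0.2],
    [0,0,-0.228,0,0,0,0.2],
    [0,0,-0.228,0,0,0,0.2],
    [0,0,-0.228,0,0,0,0.2],
    [0,0,-0.228,0,0,0,0.2],
  ],
)

```text
time_s: 12.08
tcp_pos: [0.5277, 0.0436, 0.154]
ee_rot: [[0.999, -0.038, -0.001], [-0.038, -0.999, -0.0], [-0.001, 0.0, -1.0]]
wrist_force: [0.7, -0.4, -1.2]
gripper_width: 0.685
gripper_force: 30.0
```

```bash
python3 - <<'E'
from h import *
st();go(.5275,.044,.042,-2)
E
```

```text
t 12.08 tcp [0.5277 0.0436 0.154 ] yaw -2.15 F [ 0.7 -0.4 -1.2] w 0.685 gf 30.0
row [ 0.     0.001 -0.003] [-0.   -0.05 11.2 ] rows>= 2.7
```

arm_command(
  deltas=[
    [0,0,0,0,0,3,0.2],
    [0,0,0,0,0,6,0.2],
    [0,0,0,0,0,9,0.2],
    [0,0,0,0,0,10.5,0.2],
    [0,0,0,0,0,11.0,0.2],
    [0,0,0,0,0,11.2,0.2],
    [0,0,0,0,0,11.2,0.2],
  ],
)

```text
time_s: 12.67
tcp_pos: [0.5289, 0.0439, 0.0434]
ee_rot: [[0.999, -0.036, 0.002], [-0.036, -0.999, 0.001], [0.002, -0.001, -1.0]]
wrist_force: [-0.1, -0.1, -1.3]
gripper_width: 0.683
gripper_force: 30.0
```

```bash
python3 - <<'E'
from h import *
st()
E
```

```text
t 12.67 tcp [0.5289 0.0439 0.0434] yaw -2.04 F [-0.1 -0.1 -1.3] w 0.683 gf 30.0
```

Still hanging freely, so I lower a little more, release and rise.

arm_command(
  deltas=[
    [0,0,0,0,0,0.1,0.2],
    [0,0,0,0,0,0.2,0.2],
    [0,0,0,0,0,0.25,0.2],
    [0,0,0,0,0,0.25,0.2],
  ],
)

```text
time_s: 13.0
tcp_pos: [0.5289, 0.0442, 0.0414]
ee_rot: [[0.999, -0.035, 0.003], [-0.035, -0.999, 0.001], [0.002, -0.001, -1.0]]
wrist_force: [-0.5, 1.4, 0.7]
gripper_width: 0.688
gripper_force: 30.0
```

arm_command(
  deltas=[
    [0,0,0,0,0,0,-0.75],
    [0,0,0,0,0,0,-0.75],
    [0,0,0,0,0,0,-0.75],
    [0,0,0,0,0,-2,-0.75],
    [0,0,0,0,0,-6,-0.75],
    [0,0,0,0,0,-10,-0.75],
    [0,0,0,0,0,-14,-0.75],
    [0,0,0,0,0,-16,-0.75],
  ],
)

```text
time_s: 13.67
tcp_pos: [0.5303, 0.0442, 0.2062]
ee_rot: [[0.999, -0.034, 0.009], [-0.034, -0.999, 0.002], [0.009, -0.003, -1.0]]
wrist_force: [0.4, 0.2, 1.0]
gripper_width: 0.875
gripper_force: 0.0
```

```bash
python3 - <<'E'
from h import *
st();go(.526,.369,.2,7)
E
```

```text
t 13.67 tcp [0.5303 0.0442 0.2062] yaw -1.94 F [0.4 0.2 1. ] w 0.875 gf 0.0
row [-0.002 -0.009 -0.156] [ -1.53 -32.44   0.69] rows>= 7.8
```

```bash
python3 - <<'E'
from h import *
np.set_printoptions(precision=4,suppress=True)
c=capture("top");c0=dict(c);c0["pixels"]=cv2.imread("pics/top0.png")
im=c0["pixels"][165:222,140:226]
hsv=cv2.cvtColor(im,cv2.COLOR_BGR2HSV)
m=(hsv[...,2]<45).astype(np.uint8)
n,l,stt,ce=cv2.connectedComponentsWithStats(m)
for i in range(1,n):
    if stt[i,4]>25:
        ys,xs=np.where(l==i);r=cv2.minAreaRect(np.c_[xs,ys].astype(np.float32))
        p=on(c0,np.array([r[0]])+[140,165],.069);print("dark",stt[i],p,r[2],r[1])
        b=on(c0,cv2.boxPoints(r)+[140,165],.069);print(b[:,:2])
m=(im.min(2)>225).astype(np.uint8)
n,l,stt,ce=cv2.connectedComponentsWithStats(m)
for i in range(1,n):
    if 8<stt[i,4]<300: print("white",stt[i],on(c0,[ce[i]+[140,165]],.069))
# dock carton check
a=cv2.resize(c["pixels"][180:265,215:315],None,fx=4,fy=4,interpolation=cv2.INTER_CUBIC);cv2.imwrite("pics/v5.png",a)
E
```

```text
dark [38 18  9 19 53] [[0.5282 0.3681 0.069 ]] 15.255120277404785 (4.823818206787109, 18.155099868774414)
[[0.4973 0.3727]
 [0.5596 0.3797]
 [0.5596 0.3634]
 [0.4974 0.3567]]
white [ 0  0  4  5 11] [[0.5725 0.5315 0.069 ]]
white [ 5  0  9  4 19] [[0.5827 0.5063 0.069 ]]
white [56  0 11 12 51] [[0.6155 0.3352 0.069 ]]
white [80  1  5  9 23] [[0.6424 0.269  0.069 ]]
white [67  2 13  5 28] [[0.6359 0.2963 0.069 ]]
white [64  7  9  7 22] [[0.6051 0.3085 0.069 ]]
white [43  9  7  9 31] [[0.5779 0.3748 0.069 ]]
white [82 13  4  5  9] [[0.6074 0.2546 0.069 ]]
white [ 4 22  5 12 17] [[0.4945 0.4811 0.069 ]]
white [34 37  7  9 31] [[0.4786 0.3651 0.069 ]]
white [23 55  8  2  9] [[0.4213 0.3815 0.069 ]]
```

arm_command(
  deltas=[
    [0,-0.005,-0.08,0,-4,0,-0.75],
    [0,-0.009,-0.156,0,-8,0,-0.75],
    [0,-0.009,-0.156,0,-12,0,-0.75],
    [0,-0.009,-0.156,0,-16,0,-0.75],
    [0,-0.009,-0.156,-0.3,-20,0,-0.75],
    [0,-0.009,-0.156,-0.6,-24,0,-0.75],
    [0,-0.009,-0.156,-1,-28,0,-0.75],
    [0,-0.009,-0.156,-1.3,-31,0,-0.75],
  ],
)

```text
time_s: 14.38
tcp_pos: [0.5253, 0.3571, 0.2002]
ee_rot: [[0.992, 0.122, -0.008], [0.122, -0.992, 0.0], [-0.008, -0.001, -1.0]]
wrist_force: [-0.1, 0.7, 0.0]
gripper_width: 0.875
gripper_force: 0.0
```

```bash
python3 - <<'E'
from h import *
st();go(.528,.3695,.061,6)
E
```

```text
t 14.38 tcp [0.5253 0.3571 0.2002] yaw 7.03 F [-0.1  0.7  0. ] w 0.875 gf 0.0
row [-0.001  0.008  0.018] [ 0.53 -1.18 13.92] rows>= 3.4
```

View pics/v5.png

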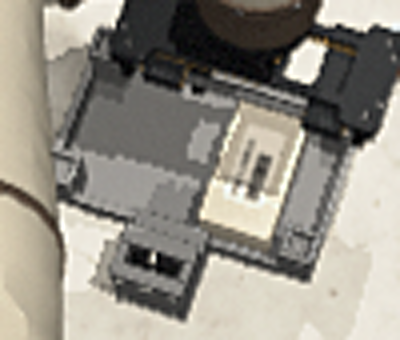

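The carton lies flat in the right half of the dock around (255,175), clear of the posts, and the wheel's white line is still on top at (152,258). I go down onto the carrying bar.

arm_command(
  deltas=[
    [0,0,0.018,0.5,-1.2,0,-0.75],
    [0,0,0.018,0.5,-1.2,4,-0.75],
    [0,0,0.018,0.5,-1.2,7,-0.75],
    [0,0,0.018,0.5,-1.2,8,-0.75],
    [0,0,0.018,0.5,-1.2,8,-0.75],
    [0,0,0.018,0.5,-1.2,8,-0.75],
  ],
)

```text
time_s: 14.88
tcp_pos: [0.5294, 0.3667, 0.1212]
ee_rot: [[0.995, 0.103, -0.008], [0.103, -0.995, -0.0], [-0.008, -0.0, -1.0]]
wrist_force: [0.3, 0.1, 0.9]
gripper_width: 0.877
gripper_force: 0.0
```

```bash
python3 - <<'E'
from h import *
st();go(.528,.3695,.061,6)
E
```

```text
t 14.88 tcp [0.5294 0.3667 0.1212] yaw 5.93 F [0.3 0.1 0.9] w 0.877 gf 0.0
row [-0.     0.008 -0.001] [-0.07 -0.29  6.02] rows>= 1.4
```

arm_command(
  deltas=[
    [0,0.008,0,-0.1,-0.3,2,-0.75],
    [0,0.008,0,-0.1,-0.3,4,-0.75],
    [0,0.008,0,-0.1,-0.3,5.5,-0.75],
    [0,0.008,0,-0.1,-0.3,6,-0.75],
    [0,0.008,0,-0.1,-0.3,6,-0.75],
    [0,0.008,0,-0.1,-0.3,6,-0.75],
  ],
)

```text
time_s: 15.38
tcp_pos: [0.5282, 0.3703, 0.0628]
ee_rot: [[0.995, 0.103, 0.002], [0.103, -0.995, 0.003], [0.003, -0.003, -1.0]]
wrist_force: [-1.0, 0.5, -0.7]
gripper_width: 0.872
gripper_force: 0.0
```

arm_command(
  deltas=[
    [0,0,0,0,0,0,0.2],
    [0,0,0,0,0,0,0.4],
    [0,0,0,0,0,0,0.8],
    [0,0,0,0,0,0,0.9],
    [0,0,0,0,0,0,0.9],
    [0,0,0,0,0,0,0.9],
    [0,0,0,0,0,0,0.9],
  ],
)

```text
time_s: 15.97
tcp_pos: [0.527, 0.3696, 0.0608]
ee_rot: [[0.995, 0.103, -0.0], [0.103, -0.995, 0.001], [-0.0, -0.001, -1.0]]
wrist_force: [-0.7, -0.5, -0.1]
gripper_width: 0.434
gripper_force: 0.0
```

```bash
python3 - <<'E'
from h import *
st()
E
```

```text
t 15.97 tcp [0.527  0.3696 0.0608] yaw 5.92 F [-0.7 -0.5 -0.1] w 0.434 gf 0.0
```

arm_command(
  deltas=[
    [0,0,0,0,0,0,0.9],
    [0,0,0,0,0,0,0.9],
    [0,0,0,0,0,0,0.9],
    [0,0,0,0,0,0,0.9],
    [0,0,0,0,0,0,0.9],
    [0,0,0,0,0,0,0.9],
  ],
)

```text
time_s: 16.47
tcp_pos: [0.5271, 0.37, 0.0607]
ee_rot: [[0.995, 0.103, 0.0], [0.103, -0.995, 0.002], [0.0, -0.002, -1.0]]
wrist_force: [0.0, 2.0, -0.8]
gripper_width: 0.157
gripper_force: 30.0
```

arm_command(
  deltas=[
    [0,0,0,0,0,-1,0.9],
    [0,0,0,0,0,-3,0.9],
    [0,0,0,0,0,-5,0.9],
    [0,0,0,0,0,-7,0.9],
    [0,0,0,0,0,-9,0.9],
    [0,0,0,0,0,-10,0.9],
    [0,0,0,0,0,-10,0.9],
    [0,0,0,0,0,-10,0.9],
  ],
)

```text
time_s: 17.13
tcp_pos: [0.5265, 0.3689, 0.1603]
ee_rot: [[0.995, 0.102, -0.002], [0.102, -0.995, 0.001], [-0.002, -0.001, -1.0]]
wrist_force: [0.0, -0.3, -4.4]
gripper_width: 0.157
gripper_force: 30.0
```

```bash
python3 - <<'E'
from h import *
st();go(.528,.088,.18,-2)
E
```

```text
t 17.13 tcp [0.5265 0.3689 0.1603] yaw 5.87 F [ 0.  -0.3 -4.4] w 0.157 gf 30.0
row [-0.001  0.002  0.137] [-2.73 27.95 -1.99] rows>= 6.8
```

arm_command(
  deltas=[
    [0,0,0.02,0,3,-1,0.9],
    [0,0,0.05,0,6,-2,0.9],
    [0,0,0.08,-0.5,10,-2,0.9],
    [0,0,0.1,-1,14,-2,0.9],
    [0,0,0.12,-1.5,18,-2,0.9],
    [0,0,0.137,-2,22,-2,0.9],
    [0,0.002,0.137,-2.4,25,-2,0.9],
    [0,0.002,0.137,-2.7,27.5,-2,0.9],
  ],
)

```text
time_s: 17.8
tcp_pos: [0.5263, 0.09, 0.1784]
ee_rot: [[0.999, -0.036, -0.004], [-0.036, -0.999, -0.001], [-0.004, 0.001, -1.0]]
wrist_force: [0.9, 0.6, -5.4]
gripper_width: 0.155
gripper_force: 30.0
```

arm_command(
  deltas=[
    [0,0,0,0,0.4,0,0.9],
    [0,0,0,0,0.4,0,0.9],
    [0,0,0,0,0.4,0,0.9],
    [0,0,0,0,0.4,0,0.9],
    [0,0,0,0,0.4,0,0.9],
  ],
)

```text
time_s: 18.22
tcp_pos: [0.5284, 0.0902, 0.18]
ee_rot: [[0.999, -0.032, 0.001], [-0.032, -0.999, 0.001], [0.001, -0.001, -1.0]]
wrist_force: [-0.6, 0.0, -5.0]
gripper_width: 0.152
gripper_force: 30.0
```

```bash
python3 - <<'E'
from h import *
st();go(.5285,.088,.13,-2)
s=capture("side")
cv2.imwrite("pics/v6.png",cv2.resize(s["pixels"][165:275,230:340],None,fx=5.4,fy=5.4,interpolation=cv2.INTER_CUBIC))
E
```

```text
t 18.22 tcp [0.5284 0.0902 0.18  ] yaw -1.85 F [-0.6  0.  -5. ] w 0.152 gf 30.0
row [-0.001 -0.001  0.003] [0.02 0.22 5.  ] rows>= 1.2
```

View pics/v6.png

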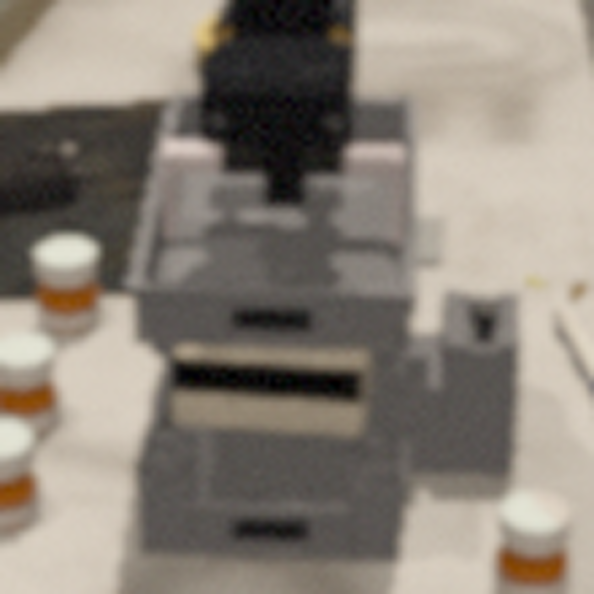

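The upper tray hangs level over the dock with the tongue at (428,240) towards the lock. The face labels are centred at about (271.5,318) on the upper tray and (270.5,528) on the dock, and I use them to compare x.

```bash
python3 - <<'E'
from h import *
np.set_printoptions(precision=4,suppress=True)
s=capture("side")
f=lambda p:(np.array(p,float)+.5)/5.4-.5+[230,165]
o,d=ray(s,f([[271.5,318],[270.5,528],[135,290],[412,296],[142,470],[407,480]]))
for y in(.203,):
    print(o+d*((y-o[1])/d[:,1])[:,None])
# refine label centroids
im=s["pixels"].min(2).astype(float)
for (u,v) in ((271.5,318),(270.5,528)):
    p=f([u,v]).astype(int);w=im[p[1]-4:p[1]+5,p[0]-13:p[0]+14];k=np.clip(60-w,0,None)
    yy,xx=np.mgrid[p[1]-4:p[1]+5,p[0]-13:p[0]+14];q=[(k*xx).sum()/k.sum(),(k*yy).sum()/k.sum()]
    o,d=ray(s,[q]);print(q,k.max(),o+d*((.203-o[1])/d[0,1]))
E
```

```text
[[0.5321 0.203  0.1477]
 [0.5333 0.203  0.0188]
 [0.6002 0.203  0.1634]
 [0.4619 0.203  0.161 ]
 [0.6003 0.203  0.0551]
 [0.4618 0.203  0.0503]]
[np.float64(279.9627376425855), np.float64(223.65855513307986)] 41.0 [[0.5318 0.203  0.1472]]
[np.float64(279.64927536231886), np.float64(262.64927536231886)] 40.0 [[0.5334 0.203  0.0178]]
```

arm_command(
  deltas=[
    [0,0,0.002,0.08,0.2,0,0.9],
    [0,0,0.002,0.08,0.2,2,0.9],
    [0,0,0.002,0.08,0.2,4,0.9],
    [0,0,0.002,0.08,0.2,5,0.9],
    [0,0,0.002,0.08,0.2,5.1,0.9],
    [0,0,0.002,0.08,0.2,5.1,0.9],
    [0,0,0.002,0.08,0.2,5.1,0.9],
  ],
)

```text
time_s: 18.9
tcp_pos: [0.5302, 0.0875, 0.1305]
ee_rot: [[0.999, -0.035, 0.004], [-0.035, -0.999, 0.001], [0.004, -0.002, -1.0]]
wrist_force: [0.6, 0.6, -3.9]
gripper_width: 0.157
gripper_force: 30.0
```

```bash
python3 - <<'E'
from h import *
st();go(.529,.0882,.1107,-2)
E
```

```text
t 18.9 tcp [0.5302 0.0875 0.1305] yaw -2.02 F [ 0.6  0.6 -3.9] w 0.157 gf 30.0
row [-0.002 -0.004 -0.   ] [-0.13 -0.06  1.98] rows>= 0.5
```

arm_command(
  deltas=[
    [0,-0.003,0,-0.1,-0.06,0.2,0.9],
    [0,-0.003,0,-0.1,-0.06,0.4,0.9],
    [0,-0.003,0,-0.1,-0.06,0.7,0.9],
    [0,-0.003,0,-0.1,-0.06,0.9,0.9],
    [0,-0.003,0,-0.1,-0.06,1.0,0.9],
    [0,-0.003,0,-0.1,-0.06,1.0,0.9],
  ],
)

```text
time_s: 19.4
tcp_pos: [0.5281, 0.0877, 0.1192]
ee_rot: [[0.999, -0.036, -0.002], [-0.036, -0.999, 0.001], [-0.002, -0.001, -1.0]]
wrist_force: [-0.4, 0.0, -4.5]
gripper_width: 0.154
gripper_force: 30.0
```

arm_command(
  deltas=[
    [0,0,0,0,0,0.1,0.9],
    [0,0,0,0,0,0.2,0.9],
    [0,0,0,0,0,0.3,0.9],
    [0,0,0,0,0,0.4,0.9],
    [0,0,0,0,0,0.4,0.9],
  ],
)

```text
time_s: 19.82
tcp_pos: [0.5281, 0.0879, 0.1152]
ee_rot: [[0.999, -0.036, -0.002], [-0.036, -0.999, 0.001], [-0.002, -0.001, -1.0]]
wrist_force: [0.3, 0.9, -4.7]
gripper_width: 0.153
gripper_force: 30.0
```

Lugs are entering the sockets with no contact force. I keep lowering.

arm_command(
  deltas=[
    [0,0,0,0,0,0.1,0.9],
    [0,0,0,0,0,0.2,0.9],
    [0,0,0,0,0,0.3,0.9],
    [0,0,0,0,0,0.35,0.9],
    [0,0,0,0,0,0.4,0.9],
  ],
)

```text
time_s: 20.23
tcp_pos: [0.5282, 0.0879, 0.1114]
ee_rot: [[0.999, -0.036, -0.001], [-0.036, -0.999, 0.001], [-0.001, -0.001, -1.0]]
wrist_force: [0.3, 0.7, -4.1]
gripper_width: 0.152
gripper_force: 30.0
```

arm_command(
  deltas=[
    [0,0,0,0,0,0.05,0.9],
    [0,0,0,0,0,0.1,0.9],
    [0,0,0,0,0,0.1,0.9],
  ],
)

```text
time_s: 20.48
tcp_pos: [0.5283, 0.0879, 0.1107]
ee_rot: [[0.999, -0.036, -0.001], [-0.036, -0.999, 0.001], [-0.001, -0.001, -1.0]]
wrist_force: [-1.2, 1.8, -2.7]
gripper_width: 0.158
gripper_force: 30.0
```

arm_command(
  deltas=[
    [0,0,0,0,0,0.05,0.9],
    [0,0,0,0,0,0.08,0.9],
    [0,0,0,0,0,0.08,0.5],
    [0,0,0,0,0,0.08,0],
    [0,0,0,0,0,0.08,0],
    [0,0,0,0,0,0.08,0],
    [0,0,0,0,0,0.08,0],
    [0,0,0,0,0,0.08,0],
  ],
)

```text
time_s: 21.15
tcp_pos: [0.5284, 0.0877, 0.1097]
ee_rot: [[0.999, -0.036, -0.001], [-0.036, -0.999, 0.001], [-0.001, -0.001, -1.0]]
wrist_force: [0.3, 0.4, 0.3]
gripper_width: 0.475
gripper_force: 0.0
```

arm_command(
  deltas=[
    [0,0,0,0,0,-1,0],
    [0,0,0,0,0,-4,0],
    [0,0,0,0,0,-8,0],
    [0,0,0,0,0,-12,0],
    [0,0,0,0,0,-14,0],
    [0,0,0,0,-4,-14,0],
    [0,0,0,0,-8,-14,0],
    [0,0,0,0,-12,-14,0],
  ],
)

```text
time_s: 21.82
tcp_pos: [0.5328, 0.2084, 0.2519]
ee_rot: [[0.999, -0.038, 0.001], [-0.038, -0.999, 0.003], [0.001, -0.003, -1.0]]
wrist_force: [1.5, 0.2, -0.3]
gripper_width: 0.499
gripper_force: 0.0
```

```bash
python3 - <<'E'
from h import *
st();go(.4,.2275,.2,-2)
c=capture("top");s=capture("side")
a=cv2.resize(c["pixels"][150:270,195:335],None,fx=3,fy=3,interpolation=cv2.INTER_CUBIC)
b=cv2.resize(s["pixels"][180:270,225:335],None,fx=3.4,fy=4,interpolation=cv2.INTER_CUBIC)
cv2.imwrite("pics/v7.png",np.hstack([a,b]))
E
```

```text
t 21.82 tcp [0.5328 0.2084 0.2519] yaw -2.15 F [ 1.5  0.2 -0.3] w 0.499 gf 0.0
row [-0.003 -0.001 -0.003] [-13.35  -1.39   5.18] rows>= 3.5
```

View pics/v7.png

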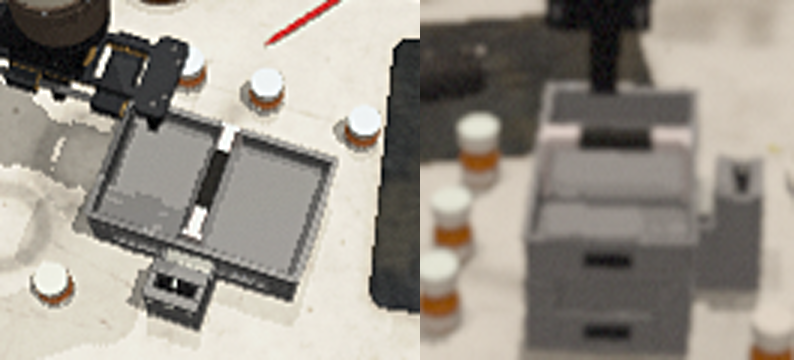

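The upper tray sits squarely and level on the dock. The four jars are unmoved, at (53,285), (187,70), (265,90) and (362,127) in the left panel. I start with the near jar.

arm_command(
  deltas=[
    [0,0,0,-3.5,-0.4,1,-0.4],
    [0,0,0,-7,-0.8,3,-0.4],
    [0,0,0,-10,-1.1,6,-0.7],
    [0,0,0,-13,-1.4,9,-0.8],
    [0,0,0,-13.5,-1.5,13,-0.8],
    [0,0,0,-13.5,-1.5,14,-0.8],
    [0,0,0,-13.5,-1.5,14,-0.8],
    [0,0,0,-13.5,-1.5,14,-0.8],
  ],
)

```text
time_s: 22.58
tcp_pos: [0.3987, 0.2278, 0.1106]
ee_rot: [[0.999, -0.035, -0.001], [-0.035, -0.999, 0.001], [-0.001, -0.001, -1.0]]
wrist_force: [1.0, 0.3, 1.3]
gripper_width: 0.891
gripper_force: 0.0
```

```bash
python3 - <<'E'
from h import *
st();go(.398,.228,.027,-2)
E
```

```text
t 22.58 tcp [0.3987 0.2278 0.1106] yaw -2.01 F [1.  0.3 1.3] w 0.891 gf 0.0
row [-0.001  0.001 -0.   ] [-0.06 -0.01  8.36] rows>= 2.0
```

arm_command(
  deltas=[
    [0,0,0,0,0,3,-0.8],
    [0,0,0,0,0,6,-0.8],
    [0,0,0,0,0,8,-0.8],
    [0,0,0,0,0,8.3,-0.8],
    [0,0,0,0,0,8.3,-0.4],
    [0,0,0,0,0,8.3,0.3],
    [0,0,0,0,0,8.3,0.3],
    [0,0,0,0,0,8.3,0.3],
  ],
)

```text
time_s: 23.25
tcp_pos: [0.399, 0.2286, 0.0286]
ee_rot: [[0.999, -0.036, 0.001], [-0.036, -0.999, 0.004], [0.001, -0.004, -1.0]]
wrist_force: [0.7, -0.4, -0.2]
gripper_width: 0.68
gripper_force: 0.0
```

arm_command(
  deltas=[
    [0,0,0,0,0,0,0.3],
    [0,0,0,0,0,0,0.3],
    [0,0,0,0,0,0,0.3],
    [0,0,0,0,0,0,0.3],
  ],
)

```text
time_s: 23.58
tcp_pos: [0.3982, 0.2279, 0.0275]
ee_rot: [[0.999, -0.035, -0.001], [-0.035, -0.999, 0.002], [-0.001, -0.002, -1.0]]
wrist_force: [-1.2, -1.2, 4.3]
gripper_width: 0.442
gripper_force: 30.0
```

```bash
python3 - <<'E'
from h import *
st()
E
```

```text
t 23.58 tcp [0.3982 0.2279 0.0275] yaw -2.03 F [-1.2 -1.2  4.3] w 0.442 gf 30.0
```

arm_command(
  deltas=[
    [0,0,0,0,0,-2,0.3],
    [0,0,0,0,0,-6,0.3],
    [0,0,0,0,0,-10,0.3],
    [0,0,0,0,0,-14,0.3],
    [0,0,0,2,1.4,-16,0.3],
    [0,0,0,5,3.5,-16,0.3],
    [0,0,0,8,5.5,-16,0.3],
    [0,0,0,10.5,7.35,-16,0.3],
  ],
)

```text
time_s: 24.25
tcp_pos: [0.5018, 0.1494, 0.1874]
ee_rot: [[0.999, -0.035, -0.0], [-0.035, -0.999, 0.002], [-0.0, -0.002, -1.0]]
wrist_force: [0.4, 1.3, -1.2]
gripper_width: 0.446
gripper_force: 30.0
```

arm_command(
  deltas=[
    [0,0,0,0,0,0,0.3],
    [0,0,0,0,0,0,0.3],
    [0,0,0,0,0,0,0.3],
  ],
)

```text
time_s: 24.5
tcp_pos: [0.4999, 0.1499, 0.1862]
ee_rot: [[0.999, -0.037, -0.003], [-0.037, -0.999, 0.001], [-0.003, -0.001, -1.0]]
wrist_force: [-0.2, 0.3, -1.7]
gripper_width: 0.445
gripper_force: 30.0
```

```bash
python3 - <<'E'
from h import *
st();go(.5006,.1508,.0955,-2)
E
```

```text
t 24.5 tcp [0.4999 0.1499 0.1862] yaw -2.09 F [-0.2  0.3 -1.7] w 0.445 gf 30.0
row [-0.001  0.003 -0.002] [ 0.1  -0.08  9.07] rows>= 2.2
```

arm_command(
  deltas=[
    [0,0.002,0,0.1,0,3,0.3],
    [0,0.002,0,0.1,0,6,0.3],
    [0,0.002,0,0.1,0,8.5,0.3],
    [0,0.002,0,0.1,0,9.0,0.3],
    [0,0.002,0,0.1,0,9.1,0.3],
    [0,0.002,0,0.1,0,9.15,0.3],
    [0,0.002,0,0.1,0,9.15,0.3],
  ],
)

```text
time_s: 25.08
tcp_pos: [0.5014, 0.1511, 0.096]
ee_rot: [[0.999, -0.034, 0.002], [-0.034, -0.999, 0.002], [0.002, -0.002, -1.0]]
wrist_force: [0.4, 0.1, -1.0]
gripper_width: 0.447
gripper_force: 30.0
```

```bash
python3 - <<'E'
from h import *
st()
E
```

```text
t 25.08 tcp [0.5014 0.1511 0.096 ] yaw -1.97 F [ 0.4  0.1 -1. ] w 0.447 gf 30.0
```

Bottom about 1.5 mm above the floor. I lower it, release, rise, and move towards jar A.

arm_command(
  deltas=[
    [0,0,0,0,0,0.1,0.3],
    [0,0,0,0,0,0.15,0.3],
    [0,0,0,0,0,0.15,0.3],
    [0,0,0,0,0,0.15,0],
    [0,0,0,0,0,0.15,-0.3],
    [0,0,0,0,0,0.15,-0.3],
    [0,0,0,0,0,0.15,-0.3],
    [0,0,0,0,0,0.15,-0.3],
  ],
)

```text
time_s: 25.75
tcp_pos: [0.5014, 0.1502, 0.0937]
ee_rot: [[0.999, -0.036, 0.0], [-0.036, -0.999, 0.001], [0.0, -0.001, -1.0]]
wrist_force: [-0.6, -0.4, 0.2]
gripper_width: 0.634
gripper_force: 0.0
```

arm_command(
  deltas=[
    [0,0,0,0,0,-1.5,-0.3],
    [0,0,0,0,0,-4,-0.3],
    [0,0,0,0,0,-8,-0.3],
    [0,0,0,3,-0.1,-10,-0.6],
    [0,0,0,7,-0.3,-10,-0.8],
    [0,0,0,11,-0.5,-10,-0.8],
    [0,0,0,15,-0.6,-10,-0.8],
    [0,0,0,17.8,-0.6,-10,-0.8],
  ],
)

```text
time_s: 26.42
tcp_pos: [0.6822, 0.1496, 0.1934]
ee_rot: [[0.999, -0.036, 0.001], [-0.036, -0.999, 0.001], [0.001, -0.001, -1.0]]
wrist_force: [-0.2, 0.5, 0.8]
gripper_width: 0.876
gripper_force: 0.0
```

arm_command(
  deltas=[
    [0,0,0,0,-0.9,3,-0.8],
    [0,0,0,0,-0.9,6,-0.8],
    [0,0,0,0,-0.9,8,-0.8],
    [0,0,0,0,-0.9,8,-0.8],
    [0,0,0,0,-0.9,8,-0.8],
  ],
)

```text
time_s: 26.83
tcp_pos: [0.6794, 0.1585, 0.1127]
ee_rot: [[0.999, -0.036, -0.002], [-0.036, -0.999, -0.001], [-0.002, 0.001, -1.0]]
wrist_force: [0.5, -0.0, 0.9]
gripper_width: 0.9
gripper_force: 0.0
```

```bash
python3 - <<'E'
from h import *
st();go(.68,.1625,.027,-2)
E
```

```text
t 26.83 tcp [0.6794 0.1585 0.1127] yaw -2.04 F [ 0.5 -0.   0.9] w 0.9 gf 0.0
row [ 0.001  0.002 -0.001] [ 0.06 -0.41  8.57] rows>= 2.1
```

arm_command(
  deltas=[
    [0,0,0,0,-0.4,0,-0.8],
    [0,0,0,0,-0.4,3,-0.8],
    [0,0,0,0,-0.4,6,-0.8],
    [0,0,0,0,-0.4,8,-0.8],
    [0,0,0,0,-0.4,8.5,-0.8],
    [0,0,0,0,-0.4,8.5,0],
    [0,0,0,0,-0.4,8.5,0.3],
    [0,0,0,0,-0.4,8.5,0.3],
  ],
)

```text
time_s: 27.5
tcp_pos: [0.6819, 0.1638, 0.032]
ee_rot: [[0.999, -0.035, 0.006], [-0.035, -0.999, 0.003], [0.005, -0.003, -1.0]]
wrist_force: [-0.6, 0.6, 0.2]
gripper_width: 0.753
gripper_force: 0.0
```

arm_command(
  deltas=[
    [0,0,0,0,0,0,0.3],
    [0,0,0,0,0,0,0.3],
    [0,0,0,0,0,0,0.3],
    [0,0,0,0,0,0,0.3],
    [0,0,0,0,0,0,0.3],
  ],
)

```text
time_s: 27.92
tcp_pos: [0.6804, 0.1633, 0.0296]
ee_rot: [[0.999, -0.036, 0.002], [-0.036, -0.999, 0.002], [0.002, -0.002, -1.0]]
wrist_force: [0.2, -0.3, 2.1]
gripper_width: 0.44
gripper_force: 30.0
```

arm_command(
  deltas=[
    [0,0,0,0,0,-3,0.3],
    [0,0,0,0,0,-7,0.3],
    [0,0,0,0,0,-11,0.3],
    [0,0,0,0,0,-15,0.3],
    [0,0,0,-3,0.3,-16,0.3],
    [0,0,0,-6,0.6,-16,0.3],
    [0,0,0,-9,0.8,-16,0.3],
    [0,0,0,-11.5,1,-16,0.3],
  ],
)

```text
time_s: 28.58
tcp_pos: [0.5624, 0.1564, 0.1888]
ee_rot: [[0.999, -0.036, -0.001], [-0.036, -0.999, 0.001], [-0.001, -0.001, -1.0]]
wrist_force: [-0.4, -0.3, -1.2]
gripper_width: 0.448
gripper_force: 30.0
```

arm_command(
  deltas=[
    [0,0,0,0,0,0,0.3],
    [0,0,0,0,0,0,0.3],
    [0,0,0,0,0,0,0.3],
  ],
)

```text
time_s: 28.83
tcp_pos: [0.5652, 0.1572, 0.1891]
ee_rot: [[0.999, -0.035, 0.002], [-0.035, -0.999, 0.001], [0.001, -0.001, -1.0]]
wrist_force: [-0.7, 0.0, -1.1]
gripper_width: 0.447
gripper_force: 30.0
```

```bash
python3 - <<'E'
from h import *
st();go(.5606,.1488,.0955,-2)
E
```

```text
t 28.83 tcp [0.5652 0.1572 0.1891] yaw -2.03 F [-0.7  0.  -1.1] w 0.447 gf 30.0
row [-0.001 -0.001 -0.001] [-0.45  0.87  9.36] rows>= 2.3
```

arm_command(
  deltas=[
    [0,0,0,-0.4,0.87,0,0.3],
    [0,0,0,-0.4,0.87,3,0.3],
    [0,0,0,-0.4,0.87,6,0.3],
    [0,0,0,-0.4,0.87,8.3,0.3],
    [0,0,0,-0.4,0.87,8.9,0.3],
    [0,0,0,-0.4,0.87,9.1,0.3],
    [0,0,0,-0.4,0.87,9.2,0.3],
    [0,0,0,-0.4,0.87,9.2,0.3],
  ],
)

```text
time_s: 29.5
tcp_pos: [0.5612, 0.1484, 0.0971]
ee_rot: [[0.999, -0.036, 0.001], [-0.036, -0.999, 0.001], [0.001, -0.001, -1.0]]
wrist_force: [0.2, 0.3, -0.3]
gripper_width: 0.449
gripper_force: 30.0
```

```bash
python3 - <<'E'
from h import *
st()
E
```

```text
t 29.5 tcp [0.5612 0.1484 0.0971] yaw -2.07 F [ 0.2  0.3 -0.3] w 0.449 gf 30.0
```

arm_command(
  deltas=[
    [0,0,0,0,0,0.06,0.3],
    [0,0,0,0,0,0.06,0.3],
    [0,0,0,0,0,0.06,0],
    [0,0,0,0,0,0.06,-0.3],
    [0,0,0,0,0,0.06,-0.3],
    [0,0,0,0,0,0.06,-0.3],
    [0,0,0,0,0,0.06,-0.3],
    [0,0,0,0,0,-1,-0.3],
  ],
)

```text
time_s: 30.17
tcp_pos: [0.559, 0.1479, 0.1052]
ee_rot: [[0.999, -0.036, -0.004], [-0.036, -0.999, -0.001], [-0.004, 0.001, -1.0]]
wrist_force: [-1.2, -0.9, -0.3]
gripper_width: 0.644
gripper_force: 0.0
```

arm_command(
  deltas=[
    [0,0,0,0,0,-3,-0.3],
    [0,0,0,0,0,-7,-0.3],
    [0,0,0,1,0.5,-9,-0.6],
    [0,0,0,4,2,-9,-0.8],
    [0,0,0,7,4,-9,-0.8],
    [0,0,0,10,6,-9,-0.8],
    [0,0,0,12,7.2,-9,-0.8],
    [0,0,0,12,7.2,-7,-0.8],
  ],
)

```text
time_s: 30.83
tcp_pos: [0.6835, 0.0696, 0.1813]
ee_rot: [[0.999, -0.039, 0.012], [-0.039, -0.999, 0.002], [0.012, -0.002, -1.0]]
wrist_force: [1.7, 0.6, 1.2]
gripper_width: 0.893
gripper_force: 0.0
```

arm_command(
  deltas=[
    [0,0,0,0,0,2,-0.8],
    [0,0,0,0,0,5,-0.8],
    [0,0,0,0,0,6,-0.8],
    [0,0,0,0,0,6,-0.8],
    [0,0,0,0,0,6,-0.8],
  ],
)

```text
time_s: 31.25
tcp_pos: [0.6781, 0.0723, 0.1175]
ee_rot: [[0.999, -0.035, 0.001], [-0.035, -0.999, 0.0], [0.001, -0.0, -1.0]]
wrist_force: [0.3, 0.5, 0.5]
gripper_width: 0.899
gripper_force: 0.0
```

```bash
python3 - <<'E'
from h import *
st();go(.679,.0715,.027,-2)
E
```

```text
t 31.25 tcp [0.6781 0.0723 0.1175] yaw -2.01 F [0.3 0.5 0.5] w 0.899 gf 0.0
row [-0.    -0.001 -0.   ] [0.08 0.08 9.05] rows>= 2.2
```

arm_command(
  deltas=[
    [0,0,0,0.1,0.1,3,-0.8],
    [0,0,0,0.1,0.1,6,-0.8],
    [0,0,0,0.1,0.1,8.5,-0.8],
    [0,0,0,0.1,0.1,9,-0.8],
    [0,0,0,0.1,0.1,9,0],
    [0,0,0,0.1,0.1,9,0.3],
    [0,0,0,0.1,0.1,9,0.3],
    [0,0,0,0.1,0.1,9,0.3],
  ],
)

```text
time_s: 31.92
tcp_pos: [0.6803, 0.0718, 0.0295]
ee_rot: [[0.999, -0.035, 0.005], [-0.035, -0.999, 0.002], [0.005, -0.002, -1.0]]
wrist_force: [0.4, -0.8, -0.3]
gripper_width: 0.683
gripper_force: 0.0
```

arm_command(
  deltas=[
    [0,0,0,0,0,0,0.3],
    [0,0,0,0,0,0,0.3],
    [0,0,0,0,0,0,0.3],
    [0,0,0,0,0,0,0.3],
    [0,0,0,0,0,0,0.3],
  ],
)

```text
time_s: 32.33
tcp_pos: [0.6791, 0.0713, 0.0275]
ee_rot: [[0.999, -0.036, 0.001], [-0.036, -0.999, 0.001], [0.001, -0.001, -1.0]]
wrist_force: [-1.2, 0.5, 3.2]
gripper_width: 0.446
gripper_force: 30.0
```

arm_command(
  deltas=[
    [0,0,0,0,0,-3,0.3],
    [0,0,0,0,0,-7,0.3],
    [0,0,0,0,0,-11,0.3],
    [0,0,0,0,0,-15,0.3],
    [0,0,0,-3,1,-16,0.3],
    [0,0,0,-6,2.5,-16,0.3],
    [0,0,0,-9,4,-16,0.3],
    [0,0,0,-12.1,5.1,-16,0.3],
  ],
)

```text
time_s: 33.0
tcp_pos: [0.5541, 0.0237, 0.1864]
ee_rot: [[0.999, -0.036, -0.0], [-0.036, -0.999, 0.001], [-0.0, -0.001, -1.0]]
wrist_force: [0.3, 0.5, -0.8]
gripper_width: 0.449
gripper_force: 30.0
```

arm_command(
  deltas=[
    [0,0,0,0,0,0,0.3],
    [0,0,0,0,0,0,0.3],
    [0,0,0,0,0,0,0.3],
  ],
)

```text
time_s: 33.25
tcp_pos: [0.5565, 0.0246, 0.187]
ee_rot: [[0.999, -0.036, 0.002], [-0.036, -0.999, 0.001], [0.002, -0.001, -1.0]]
wrist_force: [-0.3, -0.6, -0.9]
gripper_width: 0.445
gripper_force: 30.0
```

```bash
python3 - <<'E'
from h import *
st();go(.5562,.0248,.0955,-2)
E
```

```text
t 33.25 tcp [0.5565 0.0246 0.187 ] yaw -2.04 F [-0.3 -0.6 -0.9] w 0.445 gf 30.0
row [-0.001 -0.002 -0.001] [-0.04 -0.    9.15] rows>= 2.2
```

arm_command(
  deltas=[
    [0,0,0,0,0,3,0.3],
    [0,0,0,0,0,6,0.3],
    [0,0,0,0,0,8.3,0.3],
    [0,0,0,0,0,8.9,0.3],
    [0,0,0,0,0,9.1,0.3],
    [0,0,0,0,0,9.15,0.3],
    [0,0,0,0,0,9.2,0.3],
    [0,0,0,0,0,9.2,0.3],
  ],
)

```text
time_s: 33.92
tcp_pos: [0.5569, 0.0249, 0.0951]
ee_rot: [[0.999, -0.036, 0.002], [-0.036, -0.999, 0.001], [0.002, -0.001, -1.0]]
wrist_force: [-0.4, -1.1, -0.2]
gripper_width: 0.443
gripper_force: 30.0
```

arm_command(
  deltas=[
    [0,0,0,0,0,0.06,0.3],
    [0,0,0,0,0,0.06,0.3],
    [0,0,0,0,0,0.06,0],
    [0,0,0,0,0,0.06,-0.3],
    [0,0,0,0,0,0.06,-0.3],
    [0,0,0,0,0,0.06,-0.3],
    [0,0,0,0,0,0.06,-0.3],
    [0,0,0,0,0,-1,-0.3],
  ],
)

```text
time_s: 34.58
tcp_pos: [0.5545, 0.0242, 0.1032]
ee_rot: [[0.999, -0.036, -0.004], [-0.036, -0.999, 0.0], [-0.004, 0.0, -1.0]]
wrist_force: [0.2, 0.3, -0.1]
gripper_width: 0.643
gripper_force: 0.0
```

arm_command(
  deltas=[
    [0,0,0,0,0,-3,-0.3],
    [0,0,0,0,0,-7,-0.3],
    [0,0,0,1,0.5,-9,-0.6],
    [0,0,0,4,2,-9,-0.8],
    [0,0,0,7,4,-9,-0.8],
    [0,0,0,10,5.5,-9,-0.8],
    [0,0,0,11.4,6.7,-9,-0.8],
    [0,0,0,11.4,6.7,-7,-0.8],
  ],
)

```text
time_s: 35.25
tcp_pos: [0.6727, -0.0491, 0.179]
ee_rot: [[0.999, -0.038, 0.011], [-0.038, -0.999, 0.0], [0.011, -0.0, -1.0]]
wrist_force: [0.8, 0.4, 1.4]
gripper_width: 0.89
gripper_force: 0.0
```

arm_command(
  deltas=[
    [0,0,0,0,0,2,-0.8],
    [0,0,0,0,0,5,-0.8],
    [0,0,0,0,0,6,-0.8],
    [0,0,0,0,0,6,-0.8],
    [0,0,0,0,0,6,-0.8],
  ],
)

```text
time_s: 35.67
tcp_pos: [0.6679, -0.0465, 0.1154]
ee_rot: [[0.999, -0.035, 0.001], [-0.035, -0.999, 0.0], [0.001, -0.0, -1.0]]
wrist_force: [1.2, 0.3, 0.6]
gripper_width: 0.899
gripper_force: 0.0
```

```bash
python3 - <<'E'
from h import *
st();go(.668,-.046,.027,-2)
E
```

```text
t 35.67 tcp [ 0.6679 -0.0465  0.1154] yaw -2.01 F [1.2 0.3 0.6] w 0.899 gf 0.0
row [-0.    -0.001 -0.   ] [ 0.   -0.05  8.84] rows>= 2.1
```

arm_command(
  deltas=[
    [0,0,0,0,-0.05,3,-0.8],
    [0,0,0,0,-0.05,6,-0.8],
    [0,0,0,0,-0.05,8.5,-0.8],
    [0,0,0,0,-0.05,8.8,-0.8],
    [0,0,0,0,-0.05,8.8,0],
    [0,0,0,0,-0.05,8.8,0.3],
    [0,0,0,0,-0.05,8.8,0.3],
    [0,0,0,0,-0.05,8.8,0.3],
  ],
)

```text
time_s: 36.33
tcp_pos: [0.6692, -0.0457, 0.0293]
ee_rot: [[0.999, -0.035, 0.005], [-0.035, -0.999, 0.002], [0.005, -0.002, -1.0]]
wrist_force: [-0.6, 0.7, -0.4]
gripper_width: 0.681
gripper_force: 0.0
```

arm_command(
  deltas=[
    [0,0,0,0,0,0,0.3],
    [0,0,0,0,0,0,0.3],
    [0,0,0,0,0,0,0.3],
    [0,0,0,0,0,0,0.3],
    [0,0,0,0,0,0,0.3],
  ],
)

```text
time_s: 36.75
tcp_pos: [0.6679, -0.0458, 0.0274]
ee_rot: [[0.999, -0.035, 0.001], [-0.035, -0.999, 0.001], [0.001, -0.001, -1.0]]
wrist_force: [-0.5, 0.4, 3.0]
gripper_width: 0.446
gripper_force: 30.0
```

arm_command(
  deltas=[
    [0,0,0,0,0,-3,0.3],
    [0,0,0,0,0,-7,0.3],
    [0,0,0,0,0,-11,0.3],
    [0,0,0,0,0,-15,0.3],
    [0,0,0,-3,-1,-17,0.3],
    [0,0,0,-6.5,-2.5,-17,0.3],
    [0,0,0,-10,-4,-17,0.3],
    [0,0,0,-13.5,-5.3,-17,0.3],
  ],
)

```text
time_s: 37.42
tcp_pos: [0.5327, 0.0121, 0.1964]
ee_rot: [[0.999, -0.037, 0.0], [-0.037, -0.999, 0.002], [0.0, -0.002, -1.0]]
wrist_force: [0.2, 1.3, -0.4]
gripper_width: 0.445
gripper_force: 30.0
```

arm_command(
  deltas=[
    [0,0,0,-3.9,-1.4,0,0.3],
    [0,0,0,-3.9,-1.4,0,0.3],
    [0,0,0,-3.9,-1.4,0,0.3],
    [0,0,0,-3.9,-1.4,0,0.3],
    [0,0,0,-3.9,-1.4,0,0.3],
  ],
)

```text
time_s: 37.83
tcp_pos: [0.4969, 0.0272, 0.1967]
ee_rot: [[0.999, -0.036, 0.001], [-0.036, -0.999, 0.001], [0.001, -0.001, -1.0]]
wrist_force: [1.0, 0.1, -1.3]
gripper_width: 0.452
gripper_force: 30.0
```

```bash
python3 - <<'E'
from h import *
st();go(.4962,.0268,.0955,-2)
E
```

```text
t 37.83 tcp [0.4969 0.0272 0.1967] yaw -2.08 F [ 1.   0.1 -1.3] w 0.452 gf 30.0
row [-0.001 -0.001 -0.001] [-0.08  0.05 10.12] rows>= 2.4
```

arm_command(
  deltas=[
    [0,0,0,-0.05,0,3,0.3],
    [0,0,0,-0.05,0,6,0.3],
    [0,0,0,-0.05,0,9,0.3],
    [0,0,0,-0.05,0,9.8,0.3],
    [0,0,0,-0.05,0,10.05,0.3],
    [0,0,0,-0.05,0,10.15,0.3],
    [0,0,0,-0.05,0,10.15,0.3],
    [0,0,0,-0.05,0,10.15,0.3],
  ],
)

```text
time_s: 38.5
tcp_pos: [0.4967, 0.0274, 0.0961]
ee_rot: [[0.999, -0.036, 0.003], [-0.036, -0.999, 0.002], [0.003, -0.002, -1.0]]
wrist_force: [-0.3, -0.2, -0.8]
gripper_width: 0.445
gripper_force: 30.0
```

arm_command(
  deltas=[
    [0,0,0,0,0,0.06,0.3],
    [0,0,0,0,0,0.06,0.3],
    [0,0,0,0,0,0.06,0],
    [0,0,0,0,0,0.06,-0.3],
    [0,0,0,0,0,0.06,-0.3],
    [0,0,0,0,0,0.06,-0.3],
    [0,0,0,0,0,0.06,-0.3],
    [0,0,0,0,0,-1,-0.3],
  ],
)

```text
time_s: 39.17
tcp_pos: [0.4942, 0.0269, 0.1037]
ee_rot: [[0.999, -0.036, -0.004], [-0.036, -0.999, -0.0], [-0.004, 0.0, -1.0]]
wrist_force: [0.6, 0.0, -0.2]
gripper_width: 0.645
gripper_force: 0.0
```

arm_command(
  deltas=[
    [0,0,0,0,0,-4,-0.3],
    [0,0,0,0,0,-8,-0.3],
    [0,0,0,0,0,-10,0.5],
    [0,0,0,-3,-2,-10,1],
    [0,0,0,-6,-4,-10,1],
    [0,0,0,-8,-5,-10,1],
    [0,0,0,-8,-5,-7,1],
    [0,0,0,-8,-5,-5,1],
  ],
)

```text
time_s: 39.83
tcp_pos: [0.4164, 0.0808, 0.1552]
ee_rot: [[0.999, -0.034, 0.003], [-0.034, -0.999, 0.003], [0.003, -0.003, -1.0]]
wrist_force: [0.1, -0.7, -0.6]
gripper_width: 0.278
gripper_force: 0.0
```

arm_command(
  deltas=[
    [0,0,0,0,0,0,1],
    [0,0,0,0,0,0,1],
    [0,0,0,0,0,0,1],
    [0,0,0,0,0,0,1],
  ],
)

```text
time_s: 40.17
tcp_pos: [0.4185, 0.0804, 0.1564]
ee_rot: [[0.999, -0.036, 0.003], [-0.036, -0.999, 0.002], [0.003, -0.002, -1.0]]
wrist_force: [-0.0, -0.6, 0.4]
gripper_width: 0.027
gripper_force: 0.0
```

```bash
python3 - <<'E'
from h import *
st();go(.4185,.0785,.1115,-2)
E
```

```text
t 40.17 tcp [0.4185 0.0804 0.1564] yaw -2.06 F [-0.  -0.6  0.4] w 0.027 gf 0.0
row [-0.002 -0.003 -0.001] [-0.    0.2   4.49] rows>= 1.1
```

arm_command(
  deltas=[
    [0,0,0,0,0.15,2,1],
    [0,0,0,0,0.15,4,1],
    [0,0,0,0,0.15,4.3,1],
    [0,0,0,0,0.15,4.45,1],
    [0,0,0,0,0.15,4.5,1],
    [0,0,0,0,0.15,4.5,1],
  ],
)

```text
time_s: 40.67
tcp_pos: [0.4182, 0.079, 0.1112]
ee_rot: [[0.999, -0.036, 0.003], [-0.036, -0.999, 0.002], [0.003, -0.002, -1.0]]
wrist_force: [0.1, 0.1, -0.2]
gripper_width: 0.004
gripper_force: 0.0
```

arm_command(
  deltas=[
    [0,0,0,0,-0.3,0.03,1],
    [0,0,0,0,-0.6,0.03,1],
    [0,0,0,0,-0.9,0.03,1],
    [0,0,0,0,-1.0,0.03,1],
  ],
)

```text
time_s: 41.0
tcp_pos: [0.4184, 0.0889, 0.1114]
ee_rot: [[0.999, -0.034, 0.002], [-0.034, -0.999, 0.001], [0.002, -0.001, -1.0]]
wrist_force: [-2.1, -1.7, 10.6]
gripper_width: 0.005
gripper_force: 5.1
```

arm_command(
  deltas=[
    [0,0,0,0,-0.3,0.02,1],
    [0,0,0,0,-0.6,0.02,1],
    [0,0,0,0,-0.9,0.02,1],
    [0,0,0,0,-1.1,0.02,1],
  ],
)

```text
time_s: 41.33
tcp_pos: [0.419, 0.1002, 0.1115]
ee_rot: [[0.999, -0.035, 0.003], [-0.035, -0.999, 0.002], [0.003, -0.002, -1.0]]
wrist_force: [-2.5, -1.2, 8.4]
gripper_width: 0.003
gripper_force: 4.2
```

arm_command(
  deltas=[
    [0,0,0,0,0,-0.6,1],
    [0,0,0,0,0.8,-0.6,1],
    [0,0,0,0,1.8,-0.6,1],
    [0,0,0,0,1.8,-0.1,1],
    [0,0,0,0,1.8,0,1],
    [0,0,0,0,1.8,0,1],
  ],
)

```text
time_s: 41.83
tcp_pos: [0.4173, 0.0805, 0.11]
ee_rot: [[0.999, -0.036, -0.0], [-0.036, -0.999, -0.001], [-0.0, 0.001, -1.0]]
wrist_force: [-1.4, -2.7, 8.4]
gripper_width: 0.002
gripper_force: 4.6
```

arm_command(
  deltas=[
    [0,0,0,0,-0.3,0,1],
    [0,0,0,0,-0.6,0,1],
    [0,0,0,0,-0.9,0,1],
    [0,0,0,0,-1.2,0,1],
    [0,0,0,0,-1.5,0,1],
    [0,0,0,0,-1.8,0,1],
    [0,0,0,0,-1.9,0,1],
  ],
)

```text
time_s: 42.42
tcp_pos: [0.4184, 0.1004, 0.1112]
ee_rot: [[0.999, -0.035, 0.001], [-0.035, -0.999, 0.0], [0.001, -0.0, -1.0]]
wrist_force: [-5.4, -0.2, 16.1]
gripper_width: 0.005
gripper_force: 7.9
```

arm_command(
  deltas=[
    [0,0,0,0,0,-0.6,1],
    [0,0,0,0,0.8,-0.6,1],
    [0,0,0,0,1.9,-0.6,1],
    [0,0,0,0,1.9,-0.1,1],
    [0,0,0,0,1.9,0,1],
    [0,0,0,0,1.9,0,1],
  ],
)

```text
time_s: 42.92
tcp_pos: [0.417, 0.08, 0.1097]
ee_rot: [[0.999, -0.036, -0.001], [-0.036, -0.999, -0.002], [-0.001, 0.002, -1.0]]
wrist_force: [-2.0, -4.5, 9.3]
gripper_width: 0.005
gripper_force: 5.1
```

arm_command(
  deltas=[
    [0,0,0,0,-0.3,0,1],
    [0,0,0,0,-0.6,0,1],
    [0,0,0,0,-0.9,0,1],
    [0,0,0,0,-1.2,0,1],
    [0,0,0,0,-1.5,0,1],
    [0,0,0,0,-1.8,0,1],
    [0,0,0,0,-1.9,0,1],
  ],
)

```text
time_s: 43.5
tcp_pos: [0.4174, 0.0964, 0.1113]
ee_rot: [[0.999, -0.033, -0.003], [-0.034, -0.999, -0.008], [-0.003, 0.008, -1.0]]
wrist_force: [-0.7, -15.2, 23.6]
gripper_width: 0.008
gripper_force: 11.1
```

The third stroke stalled with 15 N along the stroke, so the wheel is at its stop. I lift off and check.

arm_command(
  deltas=[
    [0,0,0,0,0,-2,1],
    [0,0,0,0,0,-6,1],
    [0,0,0,0,0,-10,0],
    [0,0,0,0,-4,-12,-0.5],
    [0,0,0,0,-8,-13,-0.5],
    [0,0,0,0,-12,-13,-0.5],
    [0,0,0,0,-16,-13,-0.5],
    [0,0,0,0,-20,-13,-0.5],
  ],
)

```text
time_s: 44.17
tcp_pos: [0.4249, 0.3017, 0.2393]
ee_rot: [[0.999, -0.037, -0.0], [-0.037, -0.999, 0.001], [-0.0, -0.001, -1.0]]
wrist_force: [1.2, -0.5, 0.8]
gripper_width: 0.374
gripper_force: 0.0
```

arm_command(
  deltas=[
    [0,0,0,0,-4,0,-0.5],
    [0,0,0,0,-8,0,-0.5],
    [0,0,0,0,-10,0,-0.5],
    [0,0,0,0,-10,0,-0.5],
  ],
)

```text
time_s: 44.5
tcp_pos: [0.4288, 0.4037, 0.2374]
ee_rot: [[0.999, -0.033, -0.001], [-0.033, -0.999, -0.0], [-0.001, 0.0, -1.0]]
wrist_force: [1.1, -0.1, 0.2]
gripper_width: 0.678
gripper_force: 0.0
```

```bash
python3 - <<'E'
from h import *
st()
c=capture("top");s=capture("side")
a=cv2.resize(c["pixels"][180:270,215:315],None,fx=4.2,fy=4.2,interpolation=cv2.INTER_CUBIC)
b=cv2.resize(s["pixels"][180:270,235:335],None,fx=3.7,fy=4.2,interpolation=cv2.INTER_CUBIC)
cv2.imwrite("pics/v8.png",np.hstack([a,b]))
E
```

```text
t 44.5 tcp [0.4288 0.4037 0.2374] yaw -1.9 F [ 1.1 -0.1  0.2] w 0.678 gf 0.0
```

View pics/v8.png

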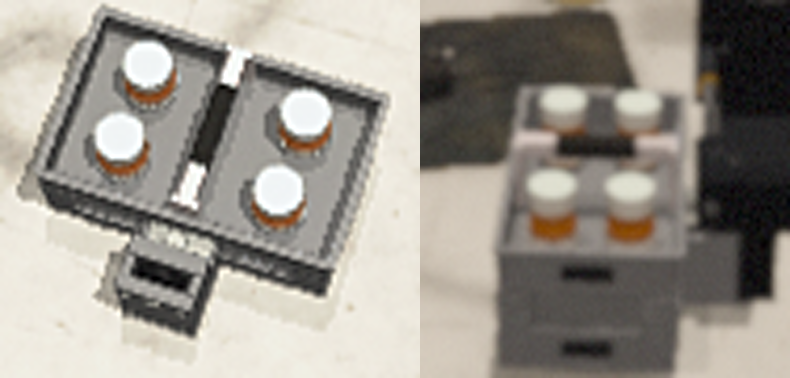

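All four jars stand upright in the tray, capped at (150,62), (120,137), (305,112) and (277,187). The steel bolt shows over the tongue at (175,235) and the white line has rolled away. The stall came after about 52 mm of total roll, which matches the 2.6 rad stop.

```bash
python3 -c "
from station import finish_job
print(finish_job())"
```

```text
the job is handed in; nothing more can be done
None
```

The job is handed in: the one carton present lies flat in the lower tray, the upper tray is seated with all four jars upright in it, and the bolt was rolled over the tongue to its stop; no verdict was returned.

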